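Load the block printer, start it and unload the finished block

TASK

Gather the stray wooden blanks from the table into the printer's tip-up feed tray with the two already there, then lift the tray by its red bar so that all of them slide into the hopper, and let the tray back down. Start the print on the grey panel by pressing the yellow key, then the blue, then the green, each right down and one at a time, and never press the red one. Then slide the clamp's jaw well open, take out the finished block and leave it lying print side up in the pink basket, and slide the jaw fully shut again; leave the ink jar and the roll of tape where they stand.

Things in the scene. Friction and masses are not known exactly. Their poses are not given: they have to be found in the camera images.
- blank1: wooden blank that starts in the feed tray: plain maple block, 32 (its x) x 46 (its y) x 20 mm (its z), about 30 g; origin at the centre of its underside
- blank2: wooden blank that starts in the feed tray: plain maple block, 32 (its x) x 46 (its y) x 20 mm (its z), about 30 g; origin at the centre of its underside
- blank3: stray wooden blank that starts on the table in front of the robot (some are absent: 2 to 4 of blank3 to blank6 are there): plain maple block, 32 (its x) x 46 (its y) x 20 mm (its z), about 30 g; origin at the centre of its underside
- blank4: stray wooden blank that starts on the table in front of the robot (some are absent: 2 to 4 of blank3 to blank6 are there): plain maple block, 32 (its x) x 46 (its y) x 20 mm (its z), about 30 g; origin at the centre of its underside
- blank5: stray wooden blank that starts on the table in front of the robot (some are absent: 2 to 4 of blank3 to blank6 are there): plain maple block, 32 (its x) x 46 (its y) x 20 mm (its z), about 30 g; origin at the centre of its underside
- blank6: stray wooden blank that starts on the table in front of the robot (some are absent: 2 to 4 of blank3 to blank6 are there): plain maple block, 32 (its x) x 46 (its y) x 20 mm (its z), about 30 g; origin at the centre of its underside
- tray (a joint): tip-up feed tray: 0 lying level, 1.3 rad at its stop with the open end pointing down into the hopper; its bar swings up and over towards the hopper. About 0.3 kg; its weight brings it back down to 0 when let go, damped. Blanks slide out by about 1 rad
- tray_in (a point): centre of the tray's inner floor, 95 mm above the table when level. x points to the hopper, y to the tray's left, z out of the floor; turns with the tray. Aluminium tray, clear inside about 150 (x) x 142 mm (y), side walls 40 mm above the floor and the wall by the bar 25 mm, open at the hopper end
- tray_bar (a point): middle of the tray's red lift bar: 12 mm thick, 108 mm long along the tray's y, 53 mm out from the tray's end wall on the robot's side, on two thin arms 50 mm either side of the middle; 105 mm above the table when level. Free space below and on both sides; the bar can be pinched from above, between the arms, and may turn between the fingers
- tray_hinge (a point): hinge axis of the tray, at its hopper end, 92.5 mm above the table; axis along the tray's y, 205 mm horizontally from the bar
- hopper_in (a point): centre of the hopper's floor, 6 mm above the table; x away from the tray, level, y to the left. Blue open hopper, clear inside 134 (x) x 160 mm (y); walls reach 125 mm above the table at the sides, 150 mm at the far side and 80 mm at the tray. A grey printer with a purple roller, 140 mm high, stands behind it, and a solid grey cabinet beneath the tray
- panel: grey key panel, fixed, 130 x 130 mm, 30 mm high, carrying four round spring keys in a square 60 mm apart, which colour is where changes; origin under its centre
- key_yellow_top (a point): centre of the top of the yellow key, 28 mm across, 52 mm above the table when up and 46 mm right down; springs back. Moves straight down with the key, which needs about 5 N
- key_blue_top (a point): centre of the top of the blue key, 28 mm across, 52 mm above the table when up and 46 mm right down; springs back. Moves straight down with the key, which needs about 5 N
- key_green_top (a point): centre of the top of the green key, 28 mm across, 52 mm above the table when up and 46 mm right down; springs back. Moves straight down with the key, which needs about 5 N
- key_red_top (a point): centre of the top of the red key, 28 mm across, 52 mm above the table when up and 46 mm right down; springs back. Moves straight down with the key, which needs about 5 N. The stop key: must not be pressed
- clamp_seat (a point): centre of the seat between the closed jaws, on top of its bed, 25 mm above the table; this is the clamp's frame: x points from the sliding jaw to the fixed jaw, z up. Fixed sliding clamp on a dark steel bed 80 mm wide (y), reaching from x = -103 to x = +42 mm; jaws 36 mm wide (y), tops 57 mm above the table
- jaw (a joint): sliding jaw: 0 shut (closed on the block at the start), 0.03 m fully open. Opens along the clamp's -x, stays where it is left, friction about 3.5 N. Its lip reaches 7 mm over the block while it is closed
- jaw_tab (a point): centre of the top of the jaw's upright black grip tab, 14 (along the clamp's x) x 26 mm (along its y), 88 mm above the table, free on all sides down to 45 mm above the table; moves with the jaw
- printed: finished block, held in the clamp: maple, 32 (its x) x 46 (its y) x 20 mm (its z), about 40 g, purple print on its top (+z) face; origin at the centre of its underside. Its 46 mm length lies across the clamp, and its ends stick out 5 mm past the jaws on both sides
- basket_in (a point): centre of the inner floor of the pink basket, 5 mm above the table; fixed basket, 160 (x) x 150 (y) x 60 mm high outside, walls 5 mm (corner posts 10 mm)
- ink_jar: closed jar of purple ink with a white lid, 56 mm across and 60 mm tall; origin under its centre; a bystander
- tape: yellow roll of tape lying flat, 84 mm across, 24 mm high; origin under its centre; a bystander

How it is judged:
On the way, in this order (a step that is already met when the one before it is completed fails the run):
1. all the blanks lie in the feed tray, level (x of blank1 in the frame of tray_in between -0.082 and 0.082 m and y of blank1 in the frame of tray_in between -0.073 and 0.073 m and z of blank1 in the frame of tray_in between -0.01 and 0.05 m and x of blank2 in the frame of tray_in between -0.082 and 0.082 m and y of blank2 in the frame of tray_in between -0.073 and 0.073 m and z of blank2 in the frame of tray_in between -0.01 and 0.05 m and x of blank3 in the frame of tray_in between -0.082 and 0.082 m and y of blank3 in the frame of tray_in between -0.073 and 0.073 m and z of blank3 in the frame of tray_in between -0.01 and 0.05 m and x of blank4 in the frame of tray_in between -0.082 and 0.082 m and y of blank4 in the frame of tray_in between -0.073 and 0.073 m and z of blank4 in the frame of tray_in between -0.01 and 0.05 m and x of blank5 in the frame of tray_in between -0.082 and 0.082 m and y of blank5 in the frame of tray_in between -0.073 and 0.073 m and z of blank5 in the frame of tray_in between -0.01 and 0.05 m and x of blank6 in the frame of tray_in between -0.082 and 0.082 m and y of blank6 in the frame of tray_in between -0.073 and 0.073 m and z of blank6 in the frame of tray_in between -0.01 and 0.05 m and value of joint tray below 0.15 rad), for 0.2 s.
2. tip the tray up (value of joint tray above 0.8 rad), for 0.1 s.
3. all the blanks are in the hopper and the tray is back down (x of blank1 in the frame of hopper_in between -0.07 and 0.07 m and y of blank1 in the frame of hopper_in between -0.085 and 0.085 m and z of blank1 in the frame of hopper_in between -0.01 and 0.085 m and x of blank2 in the frame of hopper_in between -0.07 and 0.07 m and y of blank2 in the frame of hopper_in between -0.085 and 0.085 m and z of blank2 in the frame of hopper_in between -0.01 and 0.085 m and x of blank3 in the frame of hopper_in between -0.07 and 0.07 m and y of blank3 in the frame of hopper_in between -0.085 and 0.085 m and z of blank3 in the frame of hopper_in between -0.01 and 0.085 m and x of blank4 in the frame of hopper_in between -0.07 and 0.07 m and y of blank4 in the frame of hopper_in between -0.085 and 0.085 m and z of blank4 in the frame of hopper_in between -0.01 and 0.085 m and x of blank5 in the frame of hopper_in between -0.07 and 0.07 m and y of blank5 in the frame of hopper_in between -0.085 and 0.085 m and z of blank5 in the frame of hopper_in between -0.01 and 0.085 m and x of blank6 in the frame of hopper_in between -0.07 and 0.07 m and y of blank6 in the frame of hopper_in between -0.085 and 0.085 m and z of blank6 in the frame of hopper_in between -0.01 and 0.085 m and value of joint tray below 0.1 rad), for 0.2 s.
4. press the yellow key right down, with no other key down (height (world z) of key_yellow_top below 0.0475 m and height (world z) of each of key_blue_top, key_green_top, key_red_top above 0.05 m), for 0.1 s.
5. press the blue key right down, with no other key down (height (world z) of key_blue_top below 0.0475 m and height (world z) of each of key_yellow_top, key_green_top, key_red_top above 0.05 m), for 0.1 s.
6. press the green key right down, with no other key down (height (world z) of key_green_top below 0.0475 m and height (world z) of each of key_yellow_top, key_blue_top, key_red_top above 0.05 m), for 0.1 s.
7. slide the jaw open with the finished block still in the clamp (value of joint jaw above 0.018 m and distance between printed and clamp_seat below 0.03 m), for 0.2 s.
At the end, for the whole second after the job is handed in: Every blank present is inside the hopper, the feed tray is back down (within 0.1 rad), the clamp jaw is shut again (within 6 mm), and the finished block lies at rest in the pink basket, print side up (within 0.3 rad of level) (all of step 3 and x of printed in the frame of basket_in between -0.08 and 0.08 m and y of printed in the frame of basket_in between -0.075 and 0.075 m and z of printed in the frame of basket_in between -0.01 and 0.03 m and angle between printed's own z axis and vertical below 0.3 rad and value of joint jaw below 0.006 m and linear speed of printed below 0.02 m/s); the robot touches nothing.
It fails at once if the red key is pressed (more than 3 mm) (height (world z) of key_red_top below 0.049 m).
It fails at once if two keys are held down together (height (world z) of each of key_yellow_top, key_blue_top below 0.049 m or height (world z) of each of key_yellow_top, key_green_top below 0.049 m or height (world z) of each of key_blue_top, key_green_top below 0.049 m).
It fails at once if the ink jar or the tape is moved more than 4 cm (distance of any of ink_jar, tape from where it was at the start of the episode above 0.04 m).
Of blank3, blank4, blank5, blank6 only 2 to 4 are there at a start; the rules pass over those that are not, and their reading is None.
At some moment in a run one of blank3, blank4, blank5, blank6 may be knocked a few centimetres aside while the robot is not near it.
It also fails if it takes over 210 s, if anything falls off the work surface, if the arm or the gripper's body presses on something with over 40 N, if the wrist force passes 120 N, or if a joint passes its speed limit or range.

ROBOT

A 6-joint arm with a two-finger parallel gripper is mounted at the origin on the work surface. World frame = base frame: x ahead of the robot, y to its left, z up, the work surface at z = 0. Lengths are in m, angles in rad, forces in N, time in s.
With the tool pointing down it reaches from about 0.25 to 0.775 m from the base axis. Payload 4 kg.
Tool frame: the origin (TCP) lies on the centre line of the jaws, within the pads' length; the fingertips stand robot.tips_ahead ahead of it and the grasp point (between the pads) lies 8 mm behind it (robot.tips_ahead is the distance from the TCP to the fingertips, in m); z points along the fingers, y is the line along which they close (so a half turn about z gives the same grasp; the last joint's range is limited). The gripper opens to 94 mm and grips with 3 to 60 N. Pads are 16 mm wide; open, the fingers measure 119 mm over their backs; the gripper's body (75 mm by 177 mm) begins 78 mm behind the grasp point.
Start: joints at [-1.415, 0.087, 1.371, -0, 1.684, -0.103], TCP at [0.141, -0.532, 0.217] pointing down, gripper open.
Joint ranges: [-3.1, 3.1], [-0.76, 2.03], [0.27, 2.55], [-1.08, 4.22], [0.17, 2.65], [-2.57, 2.57]. Speed limits (rad/s): [2.79, 2.79, 3.14, 3.14, 3.14, 3.14].

INTERFACE

Orientations are given as [roll, pitch, yaw] about the fixed x, y, z axes, in that order (R = Rz(yaw) Ry(pitch) Rx(roll)).
In Python, from bench import robot, snapshot, close_job, spotter gives the robot as it stands. The module is installed in compiled form; this text tells all that it offers.
- The arm moves only by the tool servo_tool, never from a script. Its argument "commands" is one flat list of numbers, 7 for each row, row after row: the shift along the tool's x, y, z in m, then the turn, a rotation vector about the tool's x, y, z in degrees, then the finger opening in m, from 0 to 0.094. In form: [x, y, z, ax, ay, az, grip, x, y, z, ax, ay, az, grip, ...]. A call has 1 to 10 rows; each row is the pose to reach, as a shift and turn from the pose commanded when the call began, along the tool's axes at that moment; what a row does not reach only later rows make up. A row lasts 1/8 s, in which the tool goes at most 62.5 mm and 10.7 degrees, less where a joint would pass 70% of its speed; a pose out of reach is approached as far as the arm can. A call with a gripper value outside its range is refused whole. The fingers move at their own pace and stop on an object; the grip force is fixed at half the most. Time passes only in rows, so rows that repeat a pose let the fingers close. It gives the time, the measured TCP pose, the force, the opening and the grip force at its end, in the units of the state.
- robot.get_obs(): the state, without advancing time (a new reading comes with each control period).
- snapshot(name): name is "scene" or "top"; returns a dict with "img" (384x512x3 uint8, blue, green, red), "camera_matrix" (3x3 intrinsics, pixels), "k1" (the pictures are not rectified: a ray, as slopes to the right and down, at radius r is drawn at 1 + k1 r^2 times it, then the intrinsics apply), "extrinsics" (4x4, takes a point from camera to world coordinates). Camera axes: x right, y down, z forward; pixel columns grow to the right and rows downward; lengths in m; the calibration is good to about 2 mm. A picture is of the moment at which its call begins. There is no depth.
- close_job(): hands the job in; it is judged then, once.
Trained networks look in a picture, given as the dict that the camera call returned (one of the last four; its "shot" number tells which), for a name from the list of things; names that differ only in an ending like _2 or _b are one class to them, and where a whole thing is asked for, a point or a joint stands for the part that bears it (a point fixed in the world has none). Each returns a list of dicts, best first, with "conf" (0 to 1); they miss things now and then, are a little off and sometimes report something else, mostly with a low value. They report only what shows in the picture. A call takes as long as a camera call.
- spotter.trace(name, picture): "region" (384x512 bool, what is visible of it) and "box" ([left, top, width, height] in pixels, round what is visible of it).
The state is a dict: "time": time; "joint_positions": joint angles; "qvel": joint speeds; "joint_torque": joint torques, N m; "tool_pos": TCP position; "ee_rot": TCP orientation; "wrist_force": force on the tool from outside, world axes, zero at the start; "wrist_torque": the same for the moment, N m; "width": finger opening in m; "finger_force": force on a finger pad.
Only numpy, scipy, OpenCV 4.12 (cv2) and the standard library are available. Lean on these libraries where they do the work, as an engineer would, in place of code of your own. Each camera call takes 0.05 s, during which the arm holds its last target. There are 200 camera calls.

## Working session

There is one attempt and no reset: what is moved stays moved. The work goes in short steps, Python scripts to look and compute and a tool call to move; the robot and the scene stay as the last step left them, time stands still between calls to the robot, and variables do not carry over. Pictures are saved under pics/ and viewed, at most 14 in all, crops included, and the job is handed in when it is done.

Besides the shell and the picture viewer there is one more tool, called after "Emit:" by a JSON object that holds its "method" and its "body". servo_tool: Moves the arm, as the interface text tells. Its arguments: {"type":"object","properties":{"commands":{"type":"array","items":{"type":"number"}}},"required":["commands"]}

```bash
mkdir -p pics; python3 - <<'E'
from bench import robot, snapshot
import cv2, numpy as np
o=robot.get_obs(); print(o, robot.tips_ahead)
for n in("scene","top"):
    s=snapshot(n); cv2.imwrite(f"pics/{n}0.png",cv2.resize(s["img"],(800,600),interpolation=cv2.INTER_CUBIC)); print(n,s["camera_matrix"],s["k1"],s["extrinsics"])
E
```

```text
{'time': 0.0, 'joint_positions': array([-1.41508709e+00,  8.79603785e-02,  1.37225916e+00, -5.56056954e-06,
        1.68359298e+00, -1.03107361e-01]), 'qvel': array([-0.00014135, -0.0028135 ,  0.0006046 , -0.00013366, -0.00053496,
       -0.00029047]), 'joint_torque': array([-6.61116937e-04, -3.40183890e+01, -3.02429509e+01,  7.18913041e-02,
        3.29514197e-02, -1.60706936e-04]), 'tool_pos': array([ 0.14067269, -0.53115974,  0.21529873]), 'ee_rot': array([-3.13938401e+00, -2.22981975e-04,  2.58815736e-01]), 'wrist_force': array([-0.83452958, -0.59380409,  0.82286589]), 'wrist_torque': array([-0.00238587, -0.02705316,  0.03539254]), 'finger_force': 0.0, 'width': 0.09399697909064093} 0.011
scene [[474.94586151   0.         252.45318403]
 [  0.         474.94586151 197.27586073]
 [  0.           0.           1.        ]] -0.16367086841652384 [[-0.78312927  0.42724449 -0.45185252  1.15817715]
 [ 0.62184871  0.53386534 -0.5729677   0.71899766]
 [-0.00356889 -0.72969168 -0.68376701  0.92046371]
 [ 0.          0.          0.          1.        ]]
top [[352.24721266   0.         252.28078346]
 [  0.         352.24721266 196.9656453 ]
 [  0.           0.           1.        ]] 0.024428574772913624 [[-0.01307413 -0.99186276  0.12663856  0.47007633]
 [-0.9998732   0.01181678 -0.01067482  0.00503946]
 [ 0.0090915  -0.12676207 -0.99189149  1.08572372]
 [ 0.          0.          0.          1.        ]]
```

View pics/top0.png

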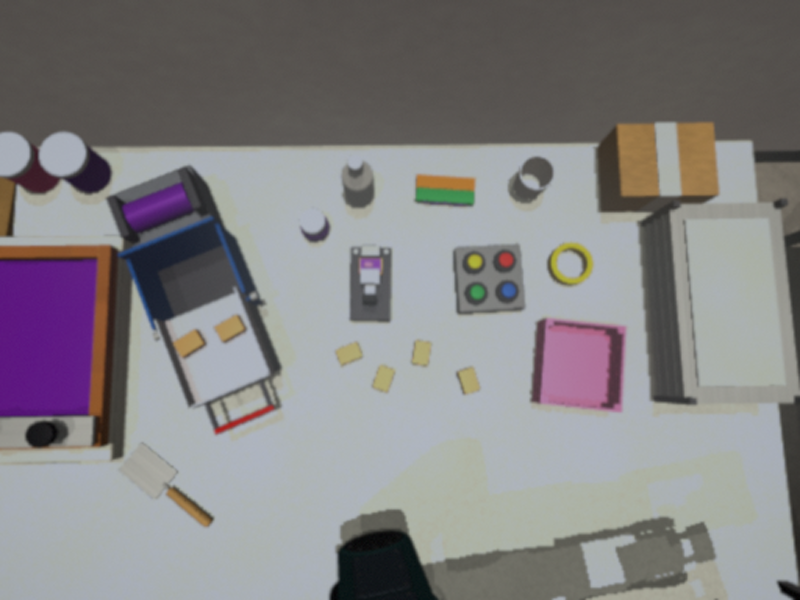

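View pics/scene0.png

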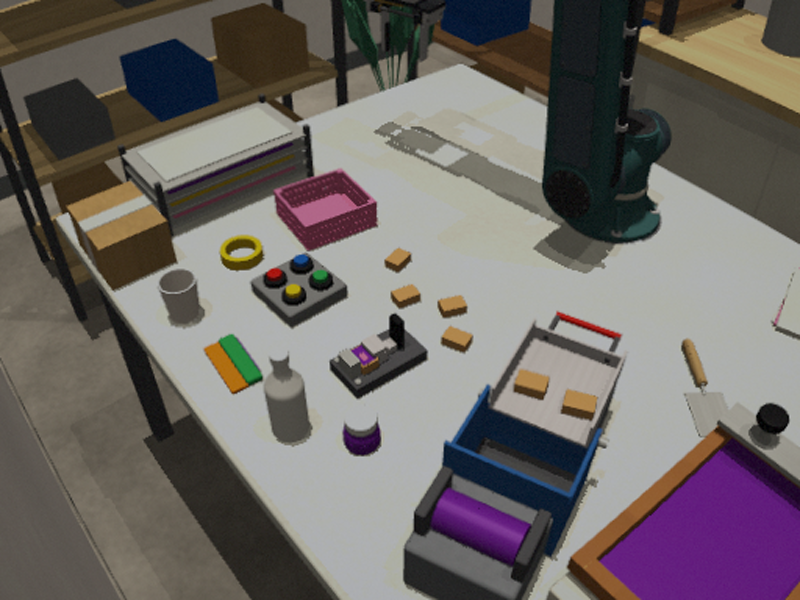

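```bash
cat > h.py <<'E'
import numpy as np, cv2
from scipy.optimize import minimize
from bench import robot, snapshot, spotter
def ray(s,px):
    K=s["camera_matrix"]; p=np.atleast_2d(np.asarray(px,float))
    d=(p-K[:2,2])/K[[0,1],[0,1]]; u=d.copy()
    for _ in range(8): u=d/(1+s["k1"]*(u**2).sum(1,keepdims=True))
    E=s["extrinsics"]; return E[:3,3], np.c_[u,np.ones(len(u))]@E[:3,:3].T
def toplane(s,px,z):
    o,d=ray(s,px); return o+d*((z-o[2])/d[:,2:3])
def proj(s,P):
    E=s["extrinsics"]; c=(np.atleast_2d(P)-E[:3,3])@E[:3,:3]; u=c[:,:2]/c[:,2:3]
    u=u*(1+s["k1"]*(u**2).sum(1,keepdims=True)); K=s["camera_matrix"]; return u*K[[0,1],[0,1]]+K[:2,2]
def box(x,y,yaw,z0,dim):
    c=np.array([[i,j,k] for i in(-.5,.5) for j in(-.5,.5) for k in(0,1)])*dim
    R=np.array([[np.cos(yaw),-np.sin(yaw)],[np.sin(yaw),np.cos(yaw)]])
    return np.c_[c[:,:2]@R.T+[x,y], c[:,2]+z0]
def iou(s,P,m,l,t,n=48,S=8):
    h=cv2.convexHull(np.round(((proj(s,P)-[l,t]+.5)*S)).astype(np.int32))
    a=np.zeros((n*S,n*S),np.uint8); cv2.fillConvexPoly(a,h,1); a=a.astype(bool)
    return (a&m).sum()/max(1,(a|m).sum())
def fitbox(obs,x,y,z0,dim):
    """obs: list of (shot, mask)"""
    pre=[]
    for s,m in obs:
        c=proj(s,[x,y,z0+dim[2]/2])[0]; l,t=(np.round(c)-24).astype(int); l=max(0,l);t=max(0,t)
        pre.append((s,cv2.resize(m[t:t+48,l:l+48].astype(np.uint8),(384,384),interpolation=cv2.INTER_LINEAR)>0 if 0 else np.kron(m[t:t+48,l:l+48],np.ones((8,8)))>0,l,t))
    f=lambda p:-np.mean([iou(s,box(p[0],p[1],p[2],z0,dim),m,l,t) for s,m,l,t in pre])
    best=None
    for yaw in np.arange(0,np.pi,np.pi/6):
        r=minimize(f,[x,y,yaw],method="Nelder-Mead",options=dict(initial_simplex=np.array([x,y,yaw])+[[0,0,0],[.006,0,0],[0,.006,0],[0,0,.3]],xatol=2e-4,fatol=1e-4))
        if best is None or r.fun<best.fun: best=r
    return best.x, -best.fun
B=np.array([.032,.046,.02])
def blanks(zz=0.0,region=None,names="blank3"):
    T=snapshot("top"); S=snapshot("scene"); a=spotter.trace(names,T); b=spotter.trace(names,S); out=[]
    cen=lambda s,d,z:toplane(s,np.argwhere(d["region"])[:,::-1].mean(0),z)[0]
    for d in a:
        if d["conf"]<.3: continue
        c=cen(T,d,zz+.012); 
        mm=[e for e in b if e["conf"]>.3 and np.hypot(*(cen(S,e,zz+.012)-c)[:2])<.025]
        obs=[(T,d["region"])]+[(S,e["region"]) for e in mm[:1]]
        p,q=fitbox(obs,c[0],c[1],zz,B); out.append((p,q,len(obs),d["conf"]))
    return out,T,S
E
python3 - <<'E'
from h import *
np.set_printoptions(precision=4,suppress=True)
o,T,S=blanks()
for p,q,n,c in o: print(p[:2],round(np.degrees(p[2])%180,1),round(q,2),n,round(c,2))
for nm,z in [("key_yellow_top",.052),("key_blue_top",.052),("key_green_top",.052),("key_red_top",.052),("jaw_tab",.088),("printed",.045),("panel",.03),("basket_in",0.06),("tray_bar",.111),("ink_jar",.06),("tape",.024)]:
  for s,n in((T,"top"),(S,"scene")):
    for d in spotter.trace(nm,s)[:2]:
        print(nm,n,round(d["conf"],2),d["box"],d["region"].sum(),toplane(s,np.argwhere(d["region"])[:,::-1].mean(0),z)[0])
for s,n in((T,"top"),(S,"scene")):
    h=cv2.cvtColor(s["img"],cv2.COLOR_BGR2HSV); m=((h[...,0]<6)|(h[...,0]>174))&(h[...,1]>170)&(h[...,2]>90)
    k,l,st,ce=cv2.connectedComponentsWithStats(m.astype(np.uint8))
    for i in range(1,k):
        if st[i,4]>25:
            r=cv2.minAreaRect(np.argwhere(l==i)[:,::-1].astype(np.float32)); bp=cv2.boxPoints(r)
            print(n,"red",st[i],ce[i],toplane(s,ce[i],.108),"\n",toplane(s,bp,.108))
E
```

```text
[0.471  0.0161] 67.8 0.79 2 0.7
[0.5421 0.3937] 29.6 0.92 1 0.67
[ 0.4678 -0.1449] 97.9 0.85 2 0.63
[0.5732 0.3144] 33.7 0.79 1 0.61
[ 0.5211 -0.0576] 81.0 0.91 2 0.53
[0.5219 0.0827] 24.4 0.75 2 0.49
key_yellow_top top 0.71 [316.9, 162.0, 10.2, 9.2] 61 [ 0.6943 -0.2191  0.052 ]
key_yellow_top top 0.52 [295.8, 164.6, 12.3, 5.1] 62 [ 0.6906 -0.1606  0.052 ]
key_yellow_top scene 0.61 [181.2, 181.8, 12.4, 6.2] 77 [ 0.6963 -0.1566  0.052 ]
key_blue_top top 0.63 [320.0, 183.5, 10.0, 6.1] 62 [ 0.6352 -0.2217  0.052 ]
key_blue_top top 0.55 [232.7, 170.3, 9.4, 22.7] 224 [0.6482 0.0402 0.052 ]
key_blue_top scene 0.41 [190.3, 161.9, 7.3, 5.2] 64 [ 0.6397 -0.2194  0.052 ]
key_green_top top 0.19 [294.0, 237.5, 12.0, 13.4] 185 [ 0.4649 -0.1418  0.052 ]
key_green_top scene 0.54 [163.8, 166.3, 59.3, 42.9] 996 [ 0.695  -0.1405  0.052 ]
key_green_top scene 0.49 [200.8, 173.2, 8.9, 8.3] 61 [ 0.6374 -0.1601  0.052 ]
key_red_top scene 0.75 [249.3, 158.1, 13.9, 17.3] 169 [ 0.4973 -0.1087  0.052 ]
key_red_top scene 0.74 [281.1, 186.6, 18.2, 15.9] 201 [0.5038 0.047  0.052 ]
jaw_tab top 0.67 [348.3, 152.9, 
[... 1352 characters left out ...]
3532  0.024 ]
tape scene 0.96 [141.7, 149.3, 22.5, 25.2] 420 [ 0.6968 -0.3442  0.024 ]
tape scene 0.34 [251.2, 181.5, 15.4, 18.1] 183 [ 0.5314 -0.0447  0.024 ]
top red [138 260  36  16  70] [155.3714 268.0286] [[0.4036 0.2601 0.108 ]] 
 [[0.3877 0.3071 0.108 ]
 [0.4255 0.2133 0.108 ]
 [0.4206 0.2112 0.108 ]
 [0.3828 0.3049 0.108 ]]
scene red [170 172  10   6  45] [174.8889 174.5111] [[ 0.727  -0.1595  0.108 ]] 
 [[ 0.7318 -0.1767  0.108 ]
 [ 0.7129 -0.1614  0.108 ]
 [ 0.7238 -0.144   0.108 ]
 [ 0.7425 -0.159   0.108 ]]
scene red [357 200  40  16 135] [376.1333 208.0889] [[0.4073 0.2594 0.108 ]] 
 [[0.4324 0.2147 0.108 ]
 [0.4218 0.2088 0.108 ]
 [0.3827 0.3043 0.108 ]
 [0.3933 0.3094 0.108 ]]
```

```bash
cat >> h.py <<'E'
from scipy.spatial.transform import Rotation as Ro
def rows(targets,start=None):
    """targets (x,y,z,yawdeg) ; prints tool-frame shift mm and az deg from start pose"""
    if start is None:
        o=robot.get_obs(); p=o["tool_pos"]; R=Ro.from_euler("xyz",o["ee_rot"]); print("at",np.round(p,4),np.round(np.degrees(o["ee_rot"]),1))
    else: p=np.array(start[:3]); R=Ro.from_euler("xyz",[180,0,start[3]],degrees=True)
    for t in targets:
        Q=Ro.from_euler("xyz",[180,0,t[3]],degrees=True)
        print(t,"->",np.round(R.inv().apply(np.array(t[:3])-p),4),np.round(np.degrees((R.inv()*Q).as_rotvec()),1))
E
python3 - <<'E'
from h import *
np.set_printoptions(precision=4,suppress=True)
o,T,S=blanks(0.095)
bar=np.array([.405,.26]); X=np.array([.927,.374]);Y=np.array([-.374,.927]); c=bar+.130*X
for p,q,n,cf in o: 
    d=p[:2]-c; print(p[:2],"tray",d@X,d@Y,round(np.degrees(p[2])%180,1),round(q,2),n)
for x in(-.047,.0):
    for y in (.03,-.03): print(x,y,c+x*X+y*Y)
rows([(.471,.016,.12,-22),(.471,.016,.014,-22)])
E
```

```text
[0.5162 0.0748] tray -0.09606188736971563 -0.21325617608039624 20.3 0.76 1
[0.4729 0.0149] tray -0.1586130356734656 -0.252637127772947 67.1 0.74 1
[ 0.4664 -0.1337] tray -0.22026487835730188 -0.3878954900739739 104.5 0.78 1
[0.5377 0.3565] tray 0.029176145213457315 0.03986690933295499 31.2 0.88 2
[ 0.515 -0.052] tray -0.1445903258643575 -0.330381211024127 78.4 0.81 1
[0.5643 0.286 ] tray 0.027523306068799186 -0.03546245837627068 33.5 0.87 2
-0.047 0.03 [0.4707 0.3189]
-0.047 -0.03 [0.4932 0.2632]
0.0 0.03 [0.5143 0.3364]
0.0 -0.03 [0.5367 0.2808]
at [ 0.1408 -0.5317  0.2165] [180.   -0.   14.8]
(0.471, 0.016, 0.12, -22) -> [ 0.4594 -0.4449  0.0965] [ 0.  -0.  36.8]
(0.471, 0.016, 0.014, -22) -> [ 0.4594 -0.4449  0.2025] [ 0.  -0.  36.8]
```

Emit:
{"method": "servo_tool", "body": {"commands": [0.4594,-0.4449,0.0965,0,0,36.8,0.07,0.4594,-0.4449,0.0965,0,0,36.8,0.07,0.4594,-0.4449,0.0965,0,0,36.8,0.07,0.4594,-0.4449,0.0965,0,0,36.8,0.07,0.4594,-0.4449,0.0965,0,0,36.8,0.07,0.4594,-0.4449,0.0965,0,0,36.8,0.07,0.4594,-0.4449,0.0965,0,0,36.8,0.07,0.4594,-0.4449,0.0965,0,0,36.8,0.07,0.4594,-0.4449,0.0965,0,0,36.8,0.07,0.4594,-0.4449,0.0965,0,0,36.8,0.07]}}

```text
time: 2.85
tool_pos: [0.458, -0.0053, 0.1242]
ee_rot: [3.142, -0.002, -0.383]
wrist_force: [-0.1, -1.5, 0.4]
width: 0.0704
finger_force: 0.0
```

Emit:
{"method": "servo_tool", "body": {"commands": [0,0,0,0,0,0,0.07]}}

```text
time: 2.98
tool_pos: [0.4575, -0.0037, 0.1231]
ee_rot: [-3.141, 0.002, -0.376]
wrist_force: [-1.9, -0.2, -0.4]
width: 0.0701
finger_force: 0.0
```

Emit:
{"method": "servo_tool", "body": {"commands": [0.0053,-0.0233,0.03,0,0,0,0.07,0.0053,-0.0233,0.07,0,0,0,0.07,0.0053,-0.0233,0.095,0,0,0,0.07,0.0053,-0.0233,0.108,0,0,0,0.07,0.0053,-0.0233,0.108,0,0,0,0.07,0.0053,-0.0233,0.108,0,0,0,0.02,0.0053,-0.0233,0.108,0,0,0,0.02,0.0053,-0.0233,0.108,0,0,0,0.02,0.0053,-0.0233,0.108,0,0,0,0.02,0.0053,-0.0233,0.108,0,0,0,0.02]}}

```text
time: 4.22
tool_pos: [0.471, 0.0125, 0.0164]
ee_rot: [-3.141, -0.001, -0.383]
wrist_force: [-0.4, -0.5, 2.0]
width: 0.0317
finger_force: 30.0
```

Emit:
{"method": "servo_tool", "body": {"commands": [0,0,-0.04,0,0,0,0.02,0,0,-0.1,0,0,0,0.02,0,0,-0.18,0,0,0,0.02,0,0,-0.18,0,0,0,0.02]}}

```text
time: 4.72
tool_pos: [0.4728, 0.0122, 0.2012]
ee_rot: [-3.139, -0.009, -0.383]
wrist_force: [-0.3, 0.4, -1.0]
width: 0.0317
finger_force: 30.0
```

```bash
python3 - <<'E'
from h import *
T=snapshot("top")
cv2.imwrite("pics/t1.png",T["img"][150:310,80:340].repeat(3,0).repeat(3,1))
rows([(.4718,.3215,.19,22),(.4718,.3215,.115,22)])
E
```

```text
at [0.4728 0.0122 0.2012] [-179.9   -0.5  -22. ]
(0.4718, 0.3215, 0.19, 22) -> [-0.1167 -0.2864  0.0109] [  0.1  -0.5 -44. ]
(0.4718, 0.3215, 0.115, 22) -> [-0.1173 -0.2863  0.0859] [  0.1  -0.5 -44. ]
```

View pics/t1.png

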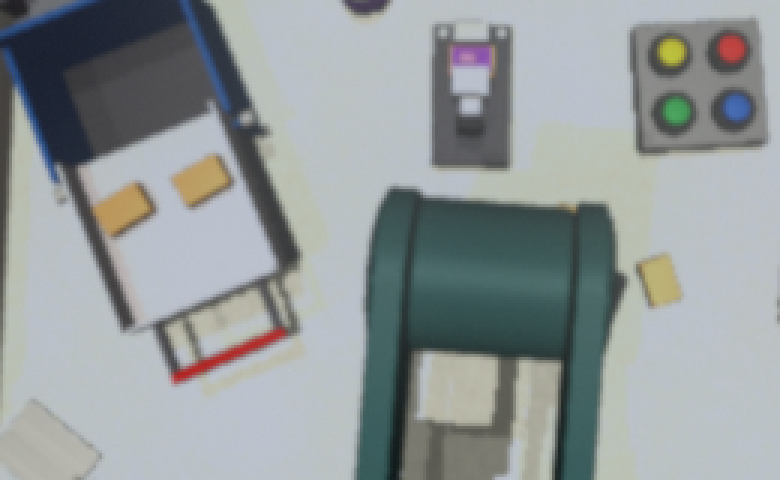

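Emit:
{"method": "servo_tool", "body": {"commands": [-0.1167,-0.2864,0.01,0,-0.5,-44,0.02,-0.1167,-0.2864,0.01,0,-0.5,-44,0.02,-0.1167,-0.2864,0.01,0,-0.5,-44,0.02,-0.1167,-0.2864,0.01,0,-0.5,-44,0.02,-0.1167,-0.2864,0.01,0,-0.5,-44,0.02,-0.1167,-0.2864,0.01,0,-0.5,-44,0.02,-0.1167,-0.2864,0.01,0,-0.5,-44,0.02,-0.1167,-0.2864,0.01,0,-0.5,-44,0.02]}}

```text
time: 5.78
tool_pos: [0.4696, 0.3202, 0.1853]
ee_rot: [-3.139, 0.009, 0.383]
wrist_force: [-0.5, -0.3, -0.6]
width: 0.0313
finger_force: 30.0
```

```bash
python3 - <<'E'
from h import *
rows([(.4718,.3215,.115,22)])
import time
o,T,S=blanks()
for p,q,n,cf in o: print(np.round(p[:2],4),round(np.degrees(p[2])%180,1),round(q,2),n)
rows([(.4718,.3215,.115,22)])
E
```

```text
at [0.4696 0.3202 0.1853] [-179.9    0.5   21.9]
(0.4718, 0.3215, 0.115, 22) -> [ 0.0032 -0.0002  0.0703] [-0.1  0.5 -0.1]
[0.5209 0.0821] 20.8 0.9 2
[ 0.7016 -0.1677] 50.4 0.38 1
[0.5723 0.3138] 32.5 0.84 1
[ 0.4653 -0.1477] 106.1 0.86 2
[0.5464 0.3963] 24.7 0.72 1
[ 0.5208 -0.058 ] 80.7 0.91 2
at [0.4699 0.3206 0.1863] [-179.8    0.4   21.9]
(0.4718, 0.3215, 0.115, 22) -> [0.0026 0.0001 0.0713] [-0.2  0.4 -0.1]
```

Emit:
{"method": "servo_tool", "body": {"commands": [0.0026,0,0.05,0,0,0,0.02,0.0026,0,0.064,0,0,0,0.02,0.0026,0,0.069,0,0,0,0.02,0.0026,0,0.07,0,0,0,0.02,0.0026,0,0.07,0,0,0,0.046,0.0026,0,0.07,0,0,0,0.046,0.0026,0,0.05,0,0,0,0.046,0.0026,0,-0.02,0,0,0,0.046,0.0026,0,-0.02,0,0,0,0.07]}}

```text
time: 7.1
tool_pos: [0.4746, 0.324, 0.2129]
ee_rot: [-3.137, -0.004, 0.385]
wrist_force: [-0.1, 1.2, -0.3]
width: 0.0531
finger_force: 0.0
```

```bash
python3 - <<'E'
from h import *
rows([(.521,-.058,.13,-9),(.521,-.058,.014,-9)])
E
```

```text
at [0.4746 0.324  0.2129] [-179.7   -0.2   22. ]
(0.521, -0.058, 0.13, -9) -> [-0.1007  0.3719  0.0808] [-0.3 -0.2 31. ]
(0.521, -0.058, 0.014, -9) -> [-0.1012  0.3724  0.1968] [-0.3 -0.2 31. ]
```

Emit:
{"method": "servo_tool", "body": {"commands": [-0.1009,0.372,0.02,0,0,31,0.07,-0.1009,0.372,0.02,0,0,31,0.07,-0.1009,0.372,0.02,0,0,31,0.07,-0.1009,0.372,0.08,0,0,31,0.07,-0.1009,0.372,0.08,0,0,31,0.07,-0.1009,0.372,0.08,0,0,31,0.07,-0.1009,0.372,0.08,0,0,31,0.07,-0.1009,0.372,0.08,0,0,31,0.07,-0.1009,0.372,0.08,0,0,31,0.07]}}

```text
time: 8.22
tool_pos: [0.5177, -0.0592, 0.1261]
ee_rot: [3.141, 0.008, -0.156]
wrist_force: [-0.3, -0.0, 0.5]
width: 0.07
finger_force: 0.0
```

```bash
python3 - <<'E'
from h import *
o,T,S=blanks()
for p,q,n,cf in o: print(np.round(p[:2],4),round(np.degrees(p[2])%180,1),round(q,2),n)
rows([(.521,-.058,.014,-9)])
E
```

```text
[0.5717 0.3153] 29.6 0.72 1
[0.5214 0.0814] 22.3 0.87 2
[0.4689 0.3543] 112.4 0.9 1
[ 0.4629 -0.1511] 104.9 0.59 2
[0.5416 0.3937] 30.8 0.91 1
at [ 0.5178 -0.0589  0.1263] [179.9   0.4  -8.9]
(0.521, -0.058, 0.014, -9) -> [ 0.0038 -0.0016  0.1123] [0.1 0.4 0.1]
```

Emit:
{"method": "servo_tool", "body": {"commands": [0.0036,-0.0014,0.05,0,0,0,0.07,0.0036,-0.0014,0.095,0,0,0,0.07,0.0036,-0.0014,0.11,0,0,0,0.07,0.0036,-0.0014,0.11,0,0,0,0.07,0.0036,-0.0014,0.11,0,0,0,0.02,0.0036,-0.0014,0.11,0,0,0,0.02,0.0036,-0.0014,0.11,0,0,0,0.02,0.0036,-0.0014,0.11,0,0,0,0.02,0.0036,-0.0014,0.11,0,0,0,0.02]}}

```text
time: 9.55
tool_pos: [0.5206, -0.0594, 0.0161]
ee_rot: [3.14, 0.008, -0.157]
wrist_force: [-0.2, -0.4, 2.3]
width: 0.0319
finger_force: 30.0
```

Emit:
{"method": "servo_tool", "body": {"commands": [0,0,-0.04,0,0,0,0.02,0,0,-0.1,0,0,0,0.02,0,0,-0.18,0,0,0,0.02,0,0,-0.18,0,0,0,0.02]}}

```text
time: 10.05
tool_pos: [0.524, -0.0597, 0.2009]
ee_rot: [3.14, -0.001, -0.157]
wrist_force: [0.9, -0.1, -0.3]
width: 0.0318
finger_force: 30.0
```

```bash
python3 - <<'E'
from h import *
rows([(.4958,.2621,.19,22),(.4958,.2621,.115,22)])
E
```

```text
at [ 0.524  -0.0597  0.2009] [179.9  -0.   -9. ]
(0.4958, 0.2621, 0.19, 22) -> [-0.0781 -0.3135  0.0102] [  0.1  -0.  -31. ]
(0.4958, 0.2621, 0.115, 22) -> [-0.0781 -0.3137  0.0852] [  0.1  -0.  -31. ]
```

Emit:
{"method": "servo_tool", "body": {"commands": [-0.0781,-0.3135,0.01,0,0,-31,0.02,-0.0781,-0.3135,0.01,0,0,-31,0.02,-0.0781,-0.3135,0.01,0,0,-31,0.02,-0.0781,-0.3135,0.01,0,0,-31,0.02,-0.0781,-0.3135,0.01,0,0,-31,0.02,-0.0781,-0.3135,0.01,0,0,-31,0.02,-0.0781,-0.3135,0.01,0,0,-31,0.02,-0.0781,-0.3135,0.01,0,0,-31,0.02]}}

```text
time: 11.05
tool_pos: [0.4937, 0.261, 0.1853]
ee_rot: [-3.139, 0.009, 0.383]
wrist_force: [-0.4, -0.5, -0.4]
width: 0.0314
finger_force: 30.0
```

Emit:
{"method": "servo_tool", "body": {"commands": [0,0,0.05,0,0,0,0.02,0,0,0.064,0,0,0,0.02,0,0,0.07,0,0,0,0.02,0,0,0.07,0,0,0,0.02]}}

```text
time: 11.55
tool_pos: [0.4933, 0.2622, 0.1166]
ee_rot: [-3.139, 0.007, 0.384]
wrist_force: [-0.2, -0.2, 0.4]
width: 0.0319
finger_force: 30.0
```

Emit:
{"method": "servo_tool", "body": {"commands": [0,0,0,0,0,0,0.046,0,0,0,0,0,0,0.046,0,0,-0.03,0,0,0,0.046,0,0,-0.09,0,0,0,0.046,0,0,-0.09,0,0,0,0.07]}}

```text
time: 12.18
tool_pos: [0.4966, 0.2639, 0.2131]
ee_rot: [-3.138, -0.006, 0.385]
wrist_force: [0.4, -0.5, -0.1]
width: 0.0528
finger_force: 0.0
```

```bash
python3 - <<'E'
from h import *
rows([(.521,.082,.13,112),(.521,.082,.014,112)])
E
```

```text
at [0.4966 0.2639 0.2131] [-179.8   -0.3   22. ]
(0.521, 0.082, 0.13, 112) -> [-0.0461  0.1781  0.0823] [  0.1  -0.4 -90. ]
(0.521, 0.082, 0.014, 112) -> [-0.0468  0.1784  0.1983] [  0.1  -0.4 -90. ]
```

Emit:
{"method": "servo_tool", "body": {"commands": [-0.0463,0.178,0.0,0,0,-90,0.07,-0.0463,0.178,0.0,0,0,-90,0.07,-0.0463,0.178,0.0,0,0,-90,0.07,-0.0463,0.178,0.06,0,0,-90,0.07,-0.0463,0.178,0.08,0,0,-90,0.07,-0.0463,0.178,0.08,0,0,-90,0.07,-0.0463,0.178,0.08,0,0,-90,0.07,-0.0463,0.178,0.08,0,0,-90,0.07,-0.0463,0.178,0.08,0,0,-90,0.07,-0.0463,0.178,0.08,0,0,-90,0.07]}}

```text
time: 13.42
tool_pos: [0.5164, 0.0803, 0.125]
ee_rot: [-3.133, -0.003, 1.954]
wrist_force: [0.1, 1.0, 0.0]
width: 0.0701
finger_force: 0.0
```

Emit:
{"method": "servo_tool", "body": {"commands": [0,0,0,0,0,0,0.07]}}

```text
time: 13.55
tool_pos: [0.5166, 0.0803, 0.1253]
ee_rot: [-3.133, -0.003, 1.954]
wrist_force: [-0.4, 0.1, -0.4]
width: 0.0699
finger_force: 0.0
```

```bash
python3 - <<'E'
from h import *
o,T,S=blanks()
for p,q,n,cf in o: print(np.round(p[:2],4),round(np.degrees(p[2])%180,1),round(q,2),n)
cv2.imwrite("pics/s2.png",S["img"][120:300,200:460].repeat(3,0).repeat(3,1))
rows([(.521,.082,.014,112)])
E
```

```text
[0.5709 0.3157] 32.2 0.77 1
[0.4933 0.2868] 110.3 0.91 1
[ 0.4663 -0.1478] 107.1 0.88 2
[0.4678 0.3554] 112.4 0.83 1
[0.5437 0.3909] 40.0 0.82 1
at [0.5168 0.0802 0.1256] [-179.5   -0.2  112. ]
(0.521, 0.082, 0.014, 112) -> [-0.0003  0.0054  0.1116] [-0.5 -0.2 -0. ]
```

View pics/s2.png

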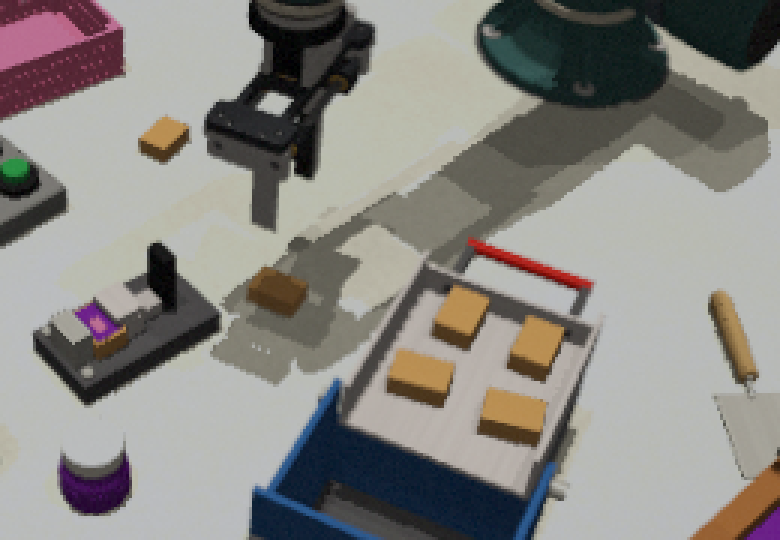

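Emit:
{"method": "servo_tool", "body": {"commands": [-0.0003,0.0054,0.05,0,0,0,0.07,-0.0003,0.0054,0.095,0,0,0,0.07,-0.0003,0.0054,0.11,0,0,0,0.07,-0.0003,0.0054,0.11,0,0,0,0.07,-0.0003,0.0054,0.11,0,0,0,0.02,-0.0003,0.0054,0.11,0,0,0,0.02,-0.0003,0.0054,0.11,0,0,0,0.02,-0.0003,0.0054,0.11,0,0,0,0.02,-0.0003,0.0054,0.11,0,0,0,0.02]}}

```text
time: 14.88
tool_pos: [0.5213, 0.082, 0.0161]
ee_rot: [-3.134, -0.003, 1.955]
wrist_force: [-0.8, -0.6, 0.9]
width: 0.0316
finger_force: 30.0
```

Emit:
{"method": "servo_tool", "body": {"commands": [0,0,-0.04,0,0,0,0.02,0,0,-0.1,0,0,0,0.02,0,0,-0.18,0,0,0,0.02,0,0,-0.2,0,0,0,0.02]}}

```text
time: 15.38
tool_pos: [0.5236, 0.0821, 0.2195]
ee_rot: [-3.138, -0.002, 1.955]
wrist_force: [0.5, 1.3, -0.5]
width: 0.0316
finger_force: 30.0
```

```bash
python3 - <<'E'
from h import *
rows([(.4945,.2621,.21,22)])
E
```

```text
at [0.5236 0.0821 0.2195] [-1.798e+02 -1.000e-01  1.120e+02]
(0.4945, 0.2621, 0.21, 22) -> [0.1778 0.0406 0.0096] [-0.2  0.1 90. ]
```

Emit:
{"method": "servo_tool", "body": {"commands": [0.1778,0.0406,0.01,0,0,90,0.02,0.1778,0.0406,0.01,0,0,90,0.02,0.1778,0.0406,0.01,0,0,90,0.02,0.1778,0.0406,0.01,0,0,90,0.02,0.1778,0.0406,0.01,0,0,90,0.02,0.1778,0.0406,0.01,0,0,90,0.02,0.1778,0.0406,0.01,0,0,90,0.02,0.1778,0.0406,0.01,0,0,90,0.02,0.1778,0.0406,0.01,0,0,90,0.02,0.1778,0.0406,0.01,0,0,90,0.02]}}

```text
time: 16.62
tool_pos: [0.4934, 0.262, 0.2055]
ee_rot: [-3.138, 0.009, 0.386]
wrist_force: [0.1, -0.2, -0.1]
width: 0.0314
finger_force: 30.0
```

Emit:
{"method": "servo_tool", "body": {"commands": [0,0,0.05,0,0,0,0.02,0,0,0.064,0,0,0,0.02,0,0,0.07,0,0,0,0.02,0,0,0.07,0,0,0,0.02]}}

```text
time: 17.12
tool_pos: [0.4935, 0.2622, 0.1367]
ee_rot: [-3.138, 0.007, 0.385]
wrist_force: [-0.6, -0.2, -0.0]
width: 0.0321
finger_force: 30.0
```

Emit:
{"method": "servo_tool", "body": {"commands": [0,0,0,0,0,0,0.046,0,0,0,0,0,0,0.046,0,0,-0.03,0,0,0,0.046,0,0,-0.09,0,0,0,0.046,0,0,-0.09,0,0,0,0.07]}}

```text
time: 17.75
tool_pos: [0.4966, 0.2632, 0.2332]
ee_rot: [-3.138, -0.006, 0.385]
wrist_force: [-0.1, -0.6, 0.4]
width: 0.0527
finger_force: 0.0
```

```bash
python3 - <<'E'
from h import *
o,T,S=blanks()
for p,q,n,cf in o: print(np.round(p[:2],4),round(np.degrees(p[2])%180,1),round(q,2),n)
rows([(.4665,-.1475,.13,15),(.4665,-.1475,.014,15)])
E
```

```text
[ 0.4672 -0.1477] 106.8 0.88 2
[0.4619 0.3373] 1.0 0.32 1
at [0.4931 0.2617 0.2244] [-179.8    0.6   22. ]
(0.4665, -0.1475, 0.13, 15) -> [-0.1772  0.3697  0.0951] [-0.1  0.6  7. ]
(0.4665, -0.1475, 0.014, 15) -> [-0.176   0.37    0.2111] [-0.1  0.6  7. ]
```

Emit:
{"method": "servo_tool", "body": {"commands": [-0.1768,0.3698,0.0,0,0,7,0.07,-0.1768,0.3698,0.0,0,0,7,0.07,-0.1768,0.3698,0.0,0,0,7,0.07,-0.1768,0.3698,0.09,0,0,7,0.07,-0.1768,0.3698,0.09,0,0,7,0.07,-0.1768,0.3698,0.09,0,0,7,0.07,-0.1768,0.3698,0.09,0,0,7,0.07,-0.1768,0.3698,0.09,0,0,7,0.07,-0.1768,0.3698,0.09,0,0,7,0.07,-0.1768,0.3698,0.09,0,0,7,0.07]}}

```text
time: 19.2
tool_pos: [0.4682, -0.1459, 0.1365]
ee_rot: [-3.14, 0.008, 0.264]
wrist_force: [0.2, 0.6, -0.3]
width: 0.0701
finger_force: 0.0
```

```bash
python3 - <<'E'
from h import *
snapshot("top"); S=snapshot("scene")
cv2.imwrite("pics/s3.png",S["img"][60:300,130:460].repeat(2,0).repeat(2,1))
rows([(.467,-.1477,.014,15)])
E
```

```text
at [ 0.4683 -0.146   0.1367] [-179.9    0.4   15.2]
(0.467, -0.1477, 0.014, 15) -> [-0.0009  0.0015  0.1227] [-0.1  0.4  0.2]
```

View pics/s3.png

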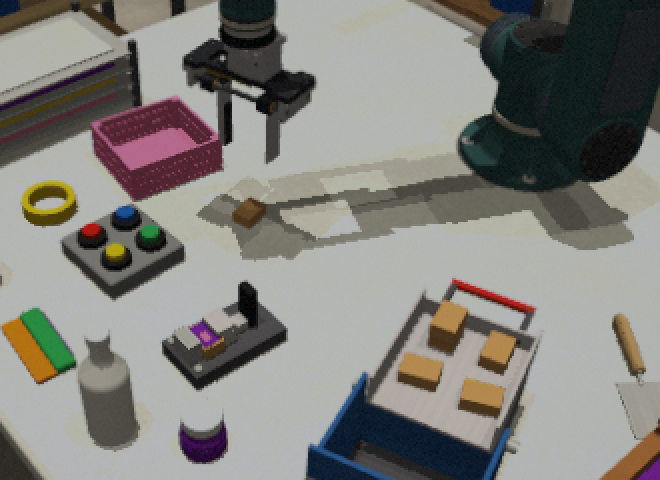

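Emit:
{"method": "servo_tool", "body": {"commands": [-0.0009,0.0015,0.05,0,0,0,0.07,-0.0009,0.0015,0.1,0,0,0,0.07,-0.0009,0.0015,0.12,0,0,0,0.07,-0.0009,0.0015,0.12,0,0,0,0.07,-0.0009,0.0015,0.12,0,0,0,0.02,-0.0009,0.0015,0.12,0,0,0,0.02,-0.0009,0.0015,0.12,0,0,0,0.02,-0.0009,0.0015,0.12,0,0,0,0.02,-0.0009,0.0015,0.12,0,0,0,0.02]}}

```text
time: 20.42
tool_pos: [0.4666, -0.1489, 0.0165]
ee_rot: [-3.14, 0.008, 0.262]
wrist_force: [0.8, 0.1, 2.7]
width: 0.0321
finger_force: 30.0
```

Emit:
{"method": "servo_tool", "body": {"commands": [0,0,-0.04,0,0,0,0.02,0,0,-0.1,0,0,0,0.02,0,0,-0.18,0,0,0,0.02,0,0,-0.2,0,0,0,0.02]}}

```text
time: 20.92
tool_pos: [0.4688, -0.1492, 0.2199]
ee_rot: [3.141, 0.004, 0.262]
wrist_force: [1.5, -0.7, -0.1]
width: 0.0317
finger_force: 30.0
```

```bash
python3 - <<'E'
from h import *
rows([(.471,.3215,.21,22)])
E
```

```text
at [ 0.4688 -0.1492  0.2199] [179.9   0.3  15. ]
(0.471, 0.3215, 0.21, 22) -> [ 0.1241 -0.4541  0.0089] [ 0.   0.3 -7. ]
```

Emit:
{"method": "servo_tool", "body": {"commands": [0.1241,-0.4541,0.009,0,0,-7,0.02,0.1241,-0.4541,0.009,0,0,-7,0.02,0.1241,-0.4541,0.009,0,0,-7,0.02,0.1241,-0.4541,0.009,0,0,-7,0.02,0.1241,-0.4541,0.009,0,0,-7,0.02,0.1241,-0.4541,0.009,0,0,-7,0.02,0.1241,-0.4541,0.009,0,0,-7,0.02,0.1241,-0.4541,0.009,0,0,-7,0.02,0.1241,-0.4541,0.009,0,0,-7,0.02,0.1241,-0.4541,0.009,0,0,-7,0.02]}}

```text
time: 22.18
tool_pos: [0.47, 0.3212, 0.2067]
ee_rot: [-3.139, 0.009, 0.384]
wrist_force: [-0.5, 0.0, -0.2]
width: 0.0318
finger_force: 30.0
```

Emit:
{"method": "servo_tool", "body": {"commands": [0,0,0,0,0,0,0.02,0,0,0,0,0,0,0.02]}}

```text
time: 22.42
tool_pos: [0.4704, 0.3209, 0.2073]
ee_rot: [-3.139, 0.007, 0.383]
wrist_force: [-0.3, -0.1, 0.1]
width: 0.0315
finger_force: 30.0
```

```bash
python3 - <<'E'
from h import *
rows([(.471,.3215,.136,22)])
E
```

```text
at [0.4704 0.3209 0.2073] [-179.8    0.4   21.9]
(0.471, 0.3215, 0.136, 22) -> [ 0.0013 -0.0002  0.0713] [-0.2  0.4 -0.1]
```

Emit:
{"method": "servo_tool", "body": {"commands": [0.0013,0,0.05,0,0,0,0.02,0.0013,0,0.064,0,0,0,0.02,0.0013,0,0.071,0,0,0,0.02,0.0013,0,0.071,0,0,0,0.02,0.0013,0,0.071,0,0,0,0.046,0.0013,0,0.071,0,0,0,0.046,0.0013,0,0.05,0,0,0,0.046,0.0013,0,-0.03,0,0,0,0.046,0.0013,0,-0.03,0,0,0,0.046]}}

```text
time: 23.55
tool_pos: [0.4733, 0.3235, 0.243]
ee_rot: [-3.137, -0.002, 0.385]
wrist_force: [0.7, 0.2, 0.3]
width: 0.0457
finger_force: 0.0
```

Emit:
{"method": "servo_tool", "body": {"commands": [0,0,0,0,0,0,0.05]}}

```text
time: 23.68
tool_pos: [0.4723, 0.323, 0.2393]
ee_rot: [-3.138, 0.003, 0.385]
wrist_force: [-1.1, -0.5, 0.3]
width: 0.0494
finger_force: 0.0
```

```bash
python3 - <<'E'
from h import *
rows([(.4055,.2597,.2,112)])
E
```

```text
at [0.4723 0.323  0.2393] [-179.8    0.2   22. ]
(0.4055, 0.2597, 0.2, 112) -> [-0.0856  0.0337  0.0394] [ -0.3  -0.  -90. ]
```

Emit:
{"method": "servo_tool", "body": {"commands": [-0.0856,0.0337,0.039,0,0,-90,0.05,-0.0856,0.0337,0.039,0,0,-90,0.05,-0.0856,0.0337,0.039,0,0,-90,0.05,-0.0856,0.0337,0.039,0,0,-90,0.05,-0.0856,0.0337,0.039,0,0,-90,0.05,-0.0856,0.0337,0.039,0,0,-90,0.05,-0.0856,0.0337,0.039,0,0,-90,0.05,-0.0856,0.0337,0.039,0,0,-90,0.05,-0.0856,0.0337,0.039,0,0,-90,0.05,-0.0856,0.0337,0.039,0,0,-90,0.05]}}

```text
time: 24.92
tool_pos: [0.4034, 0.2586, 0.1962]
ee_rot: [-3.13, -0.003, 1.954]
wrist_force: [-0.5, -0.0, -0.7]
width: 0.05
finger_force: 0.0
```

Emit:
{"method": "servo_tool", "body": {"commands": [0,0,0,0,0,0,0.05,0,0,0,0,0,0,0.05]}}

```text
time: 25.18
tool_pos: [0.4042, 0.259, 0.1981]
ee_rot: [-3.133, -0.003, 1.955]
wrist_force: [0.4, -0.4, 0.0]
width: 0.0499
finger_force: 0.0
```

```bash
python3 - <<'E'
from h import *
T=snapshot("top");S=snapshot("scene")
cv2.imwrite("pics/s4.png",S["img"][90:300,290:450].repeat(3,0)[:600].repeat(3,1))
rows([(.4055,.2597,.097,112)])
E
```

```text
at [0.4044 0.2591 0.1984] [-179.5   -0.2  112. ]
(0.4055, 0.2597, 0.097, 112) -> [-0.0002  0.0021  0.1014] [-0.5 -0.2  0. ]
```

View pics/s4.png

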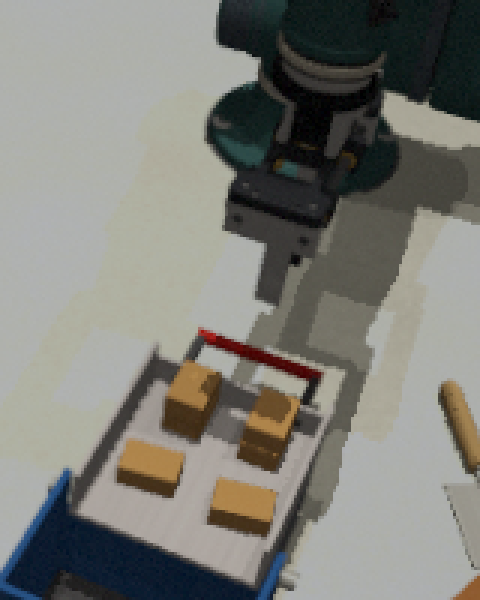

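Emit:
{"method": "servo_tool", "body": {"commands": [0,0.0021,0.05,0,0,0,0.05,0,0.0021,0.09,0,0,0,0.05,0,0.0021,0.1,0,0,0,0.05,0,0.0021,0.1,0,0,0,0.05,0,0.0021,0.1,0,0,0,0.0,0,0.0021,0.1,0,0,0,0.0,0,0.0021,0.1,0,0,0,0.0,0,0.0021,0.1,0,0,0,0.0,0,0.0021,0.1,0,0,0,0.0]}}

```text
time: 26.4
tool_pos: [0.4035, 0.2591, 0.099]
ee_rot: [-3.128, -0.003, 1.956]
wrist_force: [-5.5, -2.5, 5.5]
width: 0.0111
finger_force: 30.0
```

Emit:
{"method": "servo_tool", "body": {"commands": [0,0.0015,-0.0153,0,0,0,0,0,0.0042,-0.0305,0,0,0,0,0,0.0079,-0.0454,0,0,0,0,0,0.0128,-0.0601,0,0,0,0,0,0.0188,-0.0742,0,0,0,0,0,0.0258,-0.088,0,0,0,0,0,0.0258,-0.088,0,0,0,0]}}

```text
time: 27.28
tool_pos: [0.4268, 0.2686, 0.1884]
ee_rot: [-3.125, -0.004, 1.956]
wrist_force: [-13.2, -4.6, 4.5]
width: 0.0109
finger_force: 30.0
```

Emit:
{"method": "servo_tool", "body": {"commands": [0,0.0058,-0.0131,0,0,0,0,0,0.0146,-0.0256,0,0,0,0,0,0.0245,-0.0374,0,0,0,0,0,0.0352,-0.0484,0,0,0,0,0,0.0468,-0.0586,0,0,0,0,0,0.059,-0.0679,0,0,0,0,0,0.072,-0.0762,0,0,0,0,0,0.0855,-0.0836,0,0,0,0,0,0.0855,-0.0836,0,0,0,0]}}

```text
time: 28.4
tool_pos: [0.5105, 0.3028, 0.275]
ee_rot: [-3.14, -0.005, 1.956]
wrist_force: [-6.1, -0.1, 9.6]
width: 0.0106
finger_force: 30.0
```

Emit:
{"method": "servo_tool", "body": {"commands": [0,0.012,-0.0055,0,0,0,0,0,0.021,-0.0092,0,0,0,0,0,0.021,-0.0092,0,0,0,0,0,0.021,-0.0092,0,0,0,0,0,0.021,-0.0092,0,0,0,0,0,0.021,-0.0092,0,0,0,0,0,0.021,-0.0092,0,0,0,0,0,0.021,-0.0092,0,0,0,0]}}

```text
time: 29.4
tool_pos: [0.5297, 0.3107, 0.2831]
ee_rot: [-3.14, -0.005, 1.957]
wrist_force: [-3.9, 0.5, 6.8]
width: 0.011
finger_force: 30.0
```

```bash
python3 - <<'E'
from h import *
S=snapshot("scene")
cv2.imwrite("pics/s5.png",S["img"][100:370,240:450].repeat(2,0).repeat(2,1))
E
```

```text
(no output)
```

View pics/s5.png

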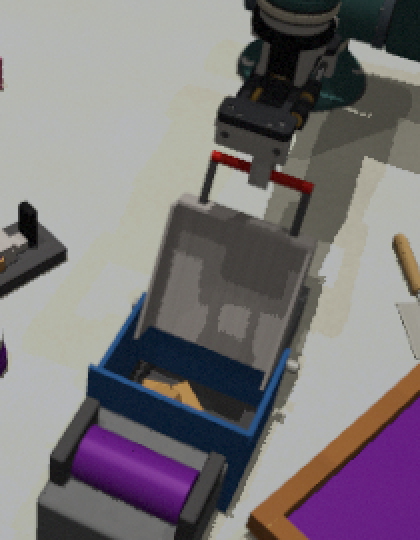

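Emit:
{"method": "servo_tool", "body": {"commands": [0,-0.021,0.0092,0,0,0,0,0,-0.0345,0.0166,0,0,0,0,0,-0.0475,0.0249,0,0,0,0,0,-0.0597,0.0342,0,0,0,0,0,-0.0713,0.0444,0,0,0,0,0,-0.082,0.0554,0,0,0,0,0,-0.0919,0.0672,0,0,0,0,0,-0.1009,0.0797,0,0,0,0,0,-0.109,0.0928,0,0,0,0,0,-0.116,0.1066,0,0,0,0]}}

```text
time: 30.7
tool_pos: [0.422, 0.2665, 0.1746]
ee_rot: [-3.138, -0.004, 1.956]
wrist_force: [-0.7, -0.7, 1.4]
width: 0.011
finger_force: 30.0
```

Emit:
{"method": "servo_tool", "body": {"commands": [0,-0.006,0.0141,0,0,0,0,0,-0.0109,0.0288,0,0,0,0,0,-0.0146,0.0437,0,0,0,0,0,-0.0173,0.0589,0,0,0,0,0,-0.0188,0.072,0,0,0,0,0,-0.0188,0.072,0,0,0,0,0,-0.0188,0.072,0,0,0,0.04,0,-0.0188,0.072,0,0,0,0.05,0,-0.0188,0.072,0,0,0,0.05]}}

```text
time: 31.82
tool_pos: [0.4031, 0.2589, 0.101]
ee_rot: [-3.133, -0.003, 1.955]
wrist_force: [-0.3, 0.1, 0.3]
width: 0.0374
finger_force: 0.0
```

Emit:
{"method": "servo_tool", "body": {"commands": [0,0,-0.03,0,0,0,0.05,0,0,-0.08,0,0,0,0.05,0,0,-0.14,0,0,0,0.02,0,0,-0.14,0,0,0,0.0,0,0,-0.14,0,0,0,0.0]}}

```text
time: 32.45
tool_pos: [0.4042, 0.2588, 0.2405]
ee_rot: [-3.133, -0.003, 1.955]
wrist_force: [0.0, 0.2, -0.2]
width: 0.0232
finger_force: 0.0
```

```bash
python3 - <<'E'
from h import *
T=snapshot("top");S=snapshot("scene")
a=S["img"][190:370,240:410].repeat(3,0).repeat(3,1)[:540]; b=T["img"][100:280,60:180].repeat(3,0).repeat(3,1)[:540,:280]
cv2.imwrite("pics/s6.png",np.hstack([a,b])[:,:800])
# keys by colour
H=cv2.cvtColor(T["img"],cv2.COLOR_BGR2HSV);G=cv2.cvtColor(S["img"],cv2.COLOR_BGR2HSV)
for nm,lo,hi in(("yellow",22,34),("blue",100,125),("green",50,85),("red",0,6)):
  for s,h,(x0,y0,x1,y1) in((T,H,(288,154,340,204)),(S,G,(160,160,225,208))):
    m=np.zeros(h.shape[:2],bool); r=h[y0:y1,x0:x1]; m[y0:y1,x0:x1]=(r[...,0]>=lo)&(r[...,0]<=hi)&(r[...,1]>110)&(r[...,2]>80)
    if nm=="red": m[y0:y1,x0:x1]|=(r[...,0]>174)&(r[...,1]>110)&(r[...,2]>80)
    c=np.argwhere(m)[:,::-1]; print(nm,m.sum(),c.mean(0).round(1),toplane(s,c.mean(0),.052)[0].round(4))
print(robot.get_obs()["tool_pos"])
E
```

```text
yellow 70 [303.5 166.8] [ 0.6913 -0.1606  0.052 ]
yellow 83 [179.6 177.8] [ 0.6944 -0.1993  0.052 ]
blue 62 [325.  185.4] [ 0.6343 -0.2227  0.052 ]
blue 43 [192.1 165.4] [ 0.6369 -0.2234  0.052 ]
green 57 [305.1 186.5] [ 0.6315 -0.1634  0.052 ]
green 46 [204.5 175.5] [ 0.6342 -0.1635  0.052 ]
red 67 [323.3 165.9] [ 0.6934 -0.2201  0.052 ]
red 48 [175.  174.5] [ 0.6969 -0.2199  0.052 ]
[0.4035553  0.25855204 0.23874901]
```

View pics/s6.png

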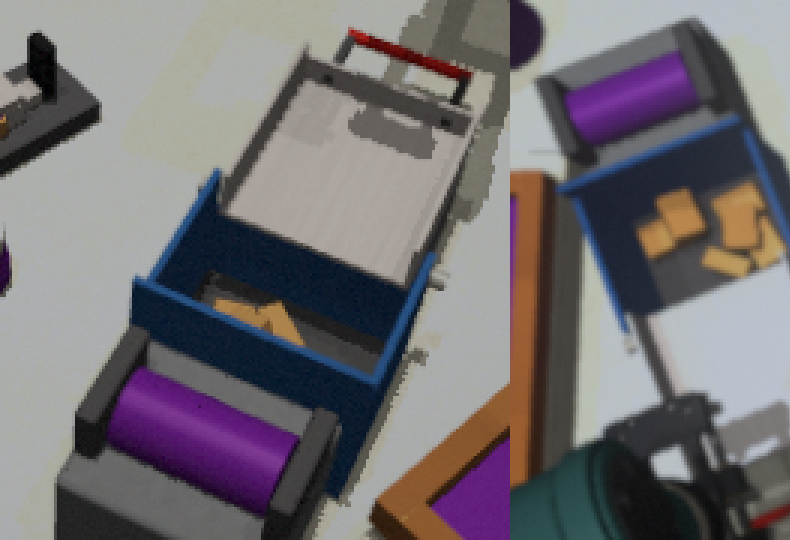

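```bash
python3 - <<'E'
from h import *
rows([(.6935,-.1605,.2,90),(.6935,-.1605,.09,90)])
E
```

```text
at [0.4036 0.2586 0.2387] [-179.3   -0.2  112. ]
(0.6935, -0.1605, 0.2, 90) -> [-0.4973  0.112   0.036 ] [-0.7 -0.  22. ]
(0.6935, -0.1605, 0.09, 90) -> [-0.4976  0.1133  0.146 ] [-0.7 -0.  22. ]
```

Emit:
{"method": "servo_tool", "body": {"commands": [-0.4973,0.112,0.036,-0.7,0,22,0,-0.4973,0.112,0.036,-0.7,0,22,0,-0.4973,0.112,0.036,-0.7,0,22,0,-0.4973,0.112,0.036,-0.7,0,22,0,-0.4973,0.112,0.036,-0.7,0,22,0,-0.4973,0.112,0.036,-0.7,0,22,0,-0.4973,0.112,0.036,-0.7,0,22,0,-0.4973,0.112,0.036,-0.7,0,22,0,-0.4973,0.112,0.036,-0.7,0,22,0,-0.4973,0.112,0.1,-0.7,0,22,0]}}

```text
time: 33.8
tool_pos: [0.6972, -0.1618, 0.1441]
ee_rot: [3.128, 0.001, 1.57]
wrist_force: [0.3, -0.1, -0.3]
width: 0.0005
finger_force: 0.0
```

Emit:
{"method": "servo_tool", "body": {"commands": [0,0,0.02,0,0,0,0,0,0,0.02,0,0,0,0,0,0,0.02,0,0,0,0]}}

```text
time: 34.17
tool_pos: [0.6951, -0.1596, 0.1228]
ee_rot: [3.134, -0.001, 1.572]
wrist_force: [-0.5, -0.4, -0.0]
width: 0.0006
finger_force: 0.0
```

```bash
python3 - <<'E'
from h import *
rows([(.6935,-.1605,.08,90),(.6935,-.1605,.055,90)])
E
```

```text
at [ 0.6951 -0.1596  0.1228] [ 1.796e+02 -1.000e-01  9.010e+01]
(0.6935, -0.1605, 0.08, 90) -> [-0.0009 -0.0019  0.0428] [ 0.4 -0.1  0.1]
(0.6935, -0.1605, 0.055, 90) -> [-0.001  -0.0021  0.0678] [ 0.4 -0.1  0.1]
```

Emit:
{"method": "servo_tool", "body": {"commands": [-0.001,-0.002,0.042,0,0,0,0,-0.001,-0.002,0.055,0,0,0,0,-0.001,-0.002,0.063,0,0,0,0,-0.001,-0.002,0.068,0,0,0,0,-0.001,-0.002,0.07,0,0,0,0,-0.001,-0.002,0.07,0,0,0,0,-0.001,-0.002,0.07,0,0,0,0]}}

```text
time: 35.05
tool_pos: [0.6925, -0.1607, 0.0571]
ee_rot: [3.136, -0.001, 1.572]
wrist_force: [-9.4, 3.8, 16.1]
width: 0.0008
finger_force: 8.0
```

Emit:
{"method": "servo_tool", "body": {"commands": [0,0,-0.03,0,0,0,0,0,0,-0.045,0,0,0,0,-0.0623,-0.0569,-0.045,0,0,0,0,-0.0623,-0.0569,-0.045,0,0,0,0,-0.0623,-0.0569,-0.045,0,0,0,0,-0.0623,-0.0569,-0.045,0,0,0,0,-0.0623,-0.0569,-0.045,0,0,0,0]}}

```text
time: 35.92
tool_pos: [0.6361, -0.222, 0.0943]
ee_rot: [3.138, -0.003, 1.573]
wrist_force: [0.0, -0.2, 0.5]
width: 0.0005
finger_force: 0.0
```

```bash
python3 - <<'E'
from h import *
rows([(.6356,-.2230,.055,90)])
E
```

```text
at [ 0.6361 -0.222   0.0943] [179.8  -0.2  90.1]
(0.6356, -0.223, 0.055, 90) -> [-0.0011 -0.0006  0.0393] [ 0.2 -0.2  0.1]
```

Emit:
{"method": "servo_tool", "body": {"commands": [-0.001,-0.0006,0.015,0,0,0,0,-0.001,-0.0006,0.028,0,0,0,0,-0.001,-0.0006,0.036,0,0,0,0,-0.001,-0.0006,0.041,0,0,0,0,-0.001,-0.0006,0.042,0,0,0,0,-0.001,-0.0006,0.042,0,0,0,0,-0.001,-0.0006,0.042,0,0,0,0]}}

```text
time: 36.8
tool_pos: [0.6344, -0.2235, 0.057]
ee_rot: [3.138, -0.003, 1.572]
wrist_force: [-7.4, 4.7, 16.6]
width: 0.0003
finger_force: 8.3
```

Emit:
{"method": "servo_tool", "body": {"commands": [0,0,-0.03,0,0,0,0,0,0,-0.042,0,0,0,0,0.0596,-0.0026,-0.042,0,0,0,0,0.0596,-0.0026,-0.042,0,0,0,0,0.0596,-0.0026,-0.042,0,0,0,0,0.0596,-0.0026,-0.042,0,0,0,0]}}

```text
time: 37.55
tool_pos: [0.6318, -0.1657, 0.094]
ee_rot: [3.139, -0.002, 1.57]
wrist_force: [0.2, 0.4, -0.3]
width: 0.0003
finger_force: 0.0
```

```bash
python3 - <<'E'
from h import *
rows([(.633,-.1634,.055,90)])
E
```

```text
at [ 0.6318 -0.1657  0.094 ] [ 1.799e+02 -1.000e-01  9.000e+01]
(0.633, -0.1634, 0.055, 90) -> [0.0022 0.0011 0.039 ] [ 0.1 -0.1 -0. ]
```

Emit:
{"method": "servo_tool", "body": {"commands": [0.0022,0.0011,0.015,0,0,0,0,0.0022,0.0011,0.028,0,0,0,0,0.0022,0.0011,0.036,0,0,0,0,0.0022,0.0011,0.041,0,0,0,0,0.0022,0.0011,0.042,0,0,0,0,0.0022,0.0011,0.042,0,0,0,0,0.0022,0.0011,0.042,0,0,0,0]}}

```text
time: 38.42
tool_pos: [0.6326, -0.1626, 0.057]
ee_rot: [3.138, -0.001, 1.571]
wrist_force: [-7.3, 1.7, 16.9]
width: 0.0003
finger_force: 8.4
```

Emit:
{"method": "servo_tool", "body": {"commands": [0,0,-0.05,0,0,0,0,0,0,-0.11,0,0,0,0.05,0,0,-0.11,0,0,0,0.05,0,0,-0.11,0,0,0,0.05]}}

```text
time: 38.92
tool_pos: [0.6327, -0.1626, 0.1621]
ee_rot: [3.139, -0.002, 1.571]
wrist_force: [0.2, 0.3, -1.2]
width: 0.0273
finger_force: 0.0
```

```bash
python3 - <<'E'
from h import *
T=snapshot("top");S=snapshot("scene")
a=cv2.resize(T["img"][150:215,215:260],(415,600),interpolation=cv2.INTER_CUBIC); b=cv2.resize(S["img"][195:255,205:280],(385,308),interpolation=cv2.INTER_CUBIC)
c=np.zeros((600,800,3),np.uint8); c[:,:415]=a; c[:308,415:]=b
cv2.imwrite("pics/c7.png",c); np.savez("c7.npz",T=T["img"],S=S["img"])
print(robot.get_obs()["tool_pos"])
E
```

```text
[ 0.63176165 -0.16226423  0.15989329]
```

View pics/c7.png

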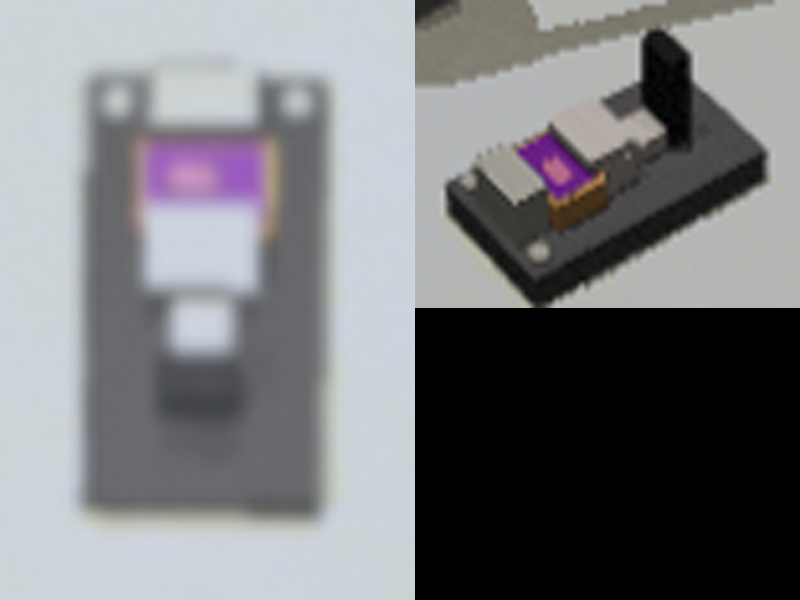

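```bash
python3 - <<'E'
from h import *
np.set_printoptions(precision=4,suppress=True)
T=snapshot("top");S=snapshot("scene")
t=lambda x,y:[215+x/9.22-.5,150+y/9.23-.5]; s=lambda x,y:[205+(x-415)/5.133-.5,195+y/5.133-.5]
b=toplane(T,[t(85,75),t(325,77),t(323,515),t(83,515)],.025); print("bed",b,b.mean(0))
print("bedS",toplane(S,[s(447,190),s(540,282),s(768,155)],.025))
print("tabT",toplane(T,[t(200,383)],.088),"tabS",toplane(S,[s(667,44)],.088))
print("print T",toplane(T,[t(142,140),t(270,140),t(275,235),t(135,225)],.045),"S right corner",toplane(S,[s(606,180),s(518,148)],.045))
rows([(.62,.038,.16,90)])
E
```

```text
bed [[ 0.7285  0.0799  0.025 ]
 [ 0.727  -0.0002  0.025 ]
 [ 0.5802  0.0023  0.025 ]
 [ 0.5811  0.081   0.025 ]] [0.6542 0.0407 0.025 ]
bedS [[0.7299 0.0024 0.025 ]
 [0.7294 0.08   0.025 ]
 [0.589  0.0841 0.025 ]]
tabT [[0.6152 0.0401 0.088 ]] tabS [[0.6191 0.04   0.088 ]]
print T [[0.7018 0.0599 0.045 ]
 [0.7013 0.0182 0.045 ]
 [0.6698 0.0168 0.045 ]
 [0.6736 0.0624 0.045 ]] S right corner [[0.6746 0.0615 0.045 ]
 [0.6956 0.0171 0.045 ]]
at [ 0.6318 -0.1623  0.1599] [-180.    -0.2   90. ]
(0.62, 0.038, 0.16, 90) -> [ 0.2003 -0.0118  0.0007] [-0.  -0.2  0. ]
```

Emit:
{"method": "servo_tool", "body": {"commands": [0.2023,-0.0148,0,0,0,0,0.05,0.2023,-0.0148,0,0,0,0,0.05,0.2023,-0.0148,0,0,0,0,0.05,0.2023,-0.0148,0,0,0,0,0.05,0.2023,-0.0148,0,0,0,0,0.05,0.2023,-0.0148,0,0,0,0,0.05,0.2023,-0.0148,0,0,0,0,0.05]}}

```text
time: 40.0
tool_pos: [0.6182, 0.0379, 0.1628]
ee_rot: [3.139, -0.002, 1.569]
wrist_force: [-0.2, 0.2, 0.5]
width: 0.0503
finger_force: 0.0
```

```bash
python3 - <<'E'
from h import *
T=snapshot("top");S=snapshot("scene")
c=lambda x,y:[x/1.5625-.5*(1-1/1.5625),y/1.5625-.18]
print(toplane(T,[c(540,319),c(627,322),c(623,411),c(533,407)],.06).round(3))
cv2.imwrite("pics/s8.png",cv2.resize(S["img"][160:265,200:290],(514,600)))
rows([(.617,.040,.073,90)])
E
```

```text
[[ 0.577 -0.279  0.06 ]
 [ 0.57  -0.441  0.06 ]
 [ 0.406 -0.422  0.06 ]
 [ 0.415 -0.258  0.06 ]]
at [0.6181 0.0382 0.1629] [ 1.798e+02 -1.000e-01  8.990e+01]
(0.617, 0.04, 0.073, 90) -> [ 0.0016 -0.0014  0.0899] [ 0.2 -0.1 -0.1]
```

View pics/s8.png

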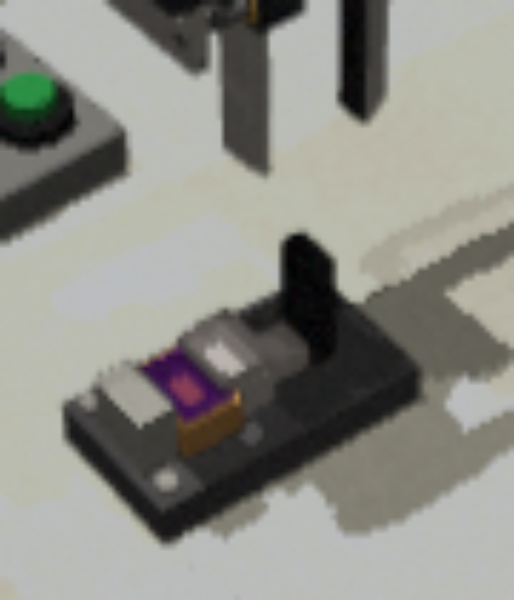

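Emit:
{"method": "servo_tool", "body": {"commands": [0.0016,-0.0014,0.05,0,0,0,0.05,0.0016,-0.0014,0.08,0,0,0,0.05,0.0016,-0.0014,0.088,0,0,0,0.05,0.0016,-0.0014,0.088,0,0,0,0.05,0.0016,-0.0014,0.088,0,0,0,0,0.0016,-0.0014,0.088,0,0,0,0,0.0016,-0.0014,0.088,0,0,0,0,0.0016,-0.0014,0.088,0,0,0,0]}}

```text
time: 41.1
tool_pos: [0.6176, 0.0415, 0.0756]
ee_rot: [3.136, -0.002, 1.571]
wrist_force: [0.9, 0.1, -1.1]
width: 0.0142
finger_force: 30.1
```

Tab gripped (14.2 mm); slide open slowly.

Emit:
{"method": "servo_tool", "body": {"commands": [0,-0.005,0,0,0,0,0,0,-0.01,0,0,0,0,0,0,-0.015,0,0,0,0,0,0,-0.02,0,0,0,0,0,0,-0.024,0,0,0,0,0,0,-0.028,0,0,0,0,0,0,-0.029,0,0,0,0,0,0,-0.029,0,0,0,0,0,0,-0.029,0,0,0,0,0]}}

```text
time: 42.22
tool_pos: [0.5882, 0.0422, 0.0756]
ee_rot: [3.137, -0.003, 1.572]
wrist_force: [3.3, 3.5, 2.6]
width: 0.0138
finger_force: 30.0
```

Emit:
{"method": "servo_tool", "body": {"commands": [0,0,0,0,0,0,0.04,0,0,0,0,0,0,0.04,0,0,0,0,0,0,0.04,0,0,-0.05,0,0,0,0.05,0,0,-0.09,0,0,0,0.07,0,0,-0.09,0,0,0,0.07]}}

```text
time: 42.98
tool_pos: [0.5896, 0.0409, 0.1694]
ee_rot: [3.13, -0.002, 1.571]
wrist_force: [0.1, 0.9, 0.1]
width: 0.0667
finger_force: 0.0
```

```bash
python3 - <<'E'
from h import *
rows([(.685,.0405,.14,0)])
E
```

```text
at [0.5896 0.0409 0.1694] [ 1.794e+02 -1.000e-01  9.000e+01]
(0.685, 0.0405, 0.14, 0) -> [-0.0005  0.0951  0.0305] [ 0.4 -0.6 90. ]
```

Emit:
{"method": "servo_tool", "body": {"commands": [-0.0005,0.0951,0.01,0.4,0,90,0.07,-0.0005,0.0951,0.01,0.4,0,90,0.07,-0.0005,0.0951,0.01,0.4,0,90,0.07,-0.0005,0.0951,0.01,0.4,0,90,0.07,-0.0005,0.0951,0.01,0.4,0,90,0.07,-0.0005,0.0951,0.01,0.4,0,90,0.07,-0.0005,0.0951,0.01,0.4,0,90,0.07,-0.0005,0.0951,0.01,0.4,0,90,0.07,-0.0005,0.0951,0.01,0.4,0,90,0.07,-0.0005,0.0951,0.01,0.4,0,90,0.07]}}

```text
time: 44.22
tool_pos: [0.6817, 0.0406, 0.153]
ee_rot: [-3.135, 0.005, 0.001]
wrist_force: [-0.0, -0.6, 0.3]
width: 0.0702
finger_force: 0.0
```

Emit:
{"method": "servo_tool", "body": {"commands": [0,0,0,0,0,0,0.07,0,0,0,0,0,0,0.07]}}

```text
time: 44.48
tool_pos: [0.6825, 0.0408, 0.1548]
ee_rot: [-3.135, 0.002, 0.001]
wrist_force: [0.2, -0.1, -0.3]
width: 0.0701
finger_force: 0.0
```

```bash
python3 - <<'E'
from h import *
S=snapshot("scene")
cv2.imwrite("pics/s9.png",cv2.resize(S["img"][160:265,190:300],(629,600)))
rows([(.685,.0405,.0405,0)])
E
```

```text
at [0.6826 0.0408 0.155 ] [-1.796e+02  1.000e-01  1.000e-01]
(0.685, 0.0405, 0.0405, 0) -> [0.0026 0.001  0.1145] [-0.4  0.1  0.1]
```

View pics/s9.png

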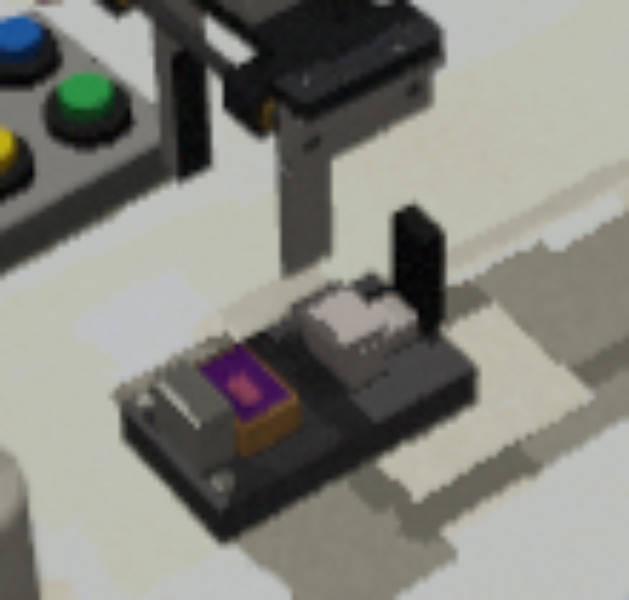

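Emit:
{"method": "servo_tool", "body": {"commands": [0.0024,0.0005,0.05,0,0,0,0.07,0.0024,0.0005,0.09,0,0,0,0.07,0.0024,0.0005,0.108,0,0,0,0.07,0.0024,0.0005,0.114,0,0,0,0.07,0.0024,0.0005,0.114,0,0,0,0.07,0.0024,0.0005,0.114,0,0,0,0.03,0.0024,0.0005,0.114,0,0,0,0.03,0.0024,0.0005,0.114,0,0,0,0.03,0.0024,0.0005,0.114,0,0,0,0.03]}}

```text
time: 45.65
tool_pos: [0.6856, 0.0409, 0.0424]
ee_rot: [-3.135, -0.001, 0.0]
wrist_force: [-0.7, 0.0, 3.1]
width: 0.0458
finger_force: 30.0
```

Emit:
{"method": "servo_tool", "body": {"commands": [0,0,-0.02,0,0,0,0.03,0,0,-0.06,0,0,0,0.03,0,0,-0.12,0,0,0,0.03,0,0,-0.14,0,0,0,0.03,0,0,-0.14,0,0,0,0.03]}}

```text
time: 46.28
tool_pos: [0.6865, 0.0402, 0.1855]
ee_rot: [-3.135, -0.006, 0.001]
wrist_force: [-0.4, -0.3, -0.5]
width: 0.0456
finger_force: 30.0
```

```bash
python3 - <<'E'
from h import *
rows([(.492,-.35,.16,0),(.492,-.35,.026,0)])
E
```

```text
at [0.6865 0.0402 0.1855] [-179.6   -0.3    0. ]
(0.492, -0.35, 0.16, 0) -> [-0.1948  0.3903  0.0218] [-0.4 -0.3  0. ]
(0.492, -0.35, 0.026, 0) -> [-0.1956  0.3912  0.1558] [-0.4 -0.3  0. ]
```

Emit:
{"method": "servo_tool", "body": {"commands": [-0.195,0.3903,0,-0.4,0,0,0.03,-0.195,0.3903,0,-0.4,0,0,0.03,-0.195,0.3903,0,-0.4,0,0,0.03,-0.195,0.3903,0,-0.4,0,0,0.03,-0.195,0.3903,0,-0.4,0,0,0.03,-0.195,0.3903,0,-0.4,0,0,0.03,-0.195,0.3903,0,-0.4,0,0,0.03,-0.195,0.3903,0,-0.4,0,0,0.03,-0.195,0.3903,0,-0.4,0,0,0.03,-0.195,0.3903,0,-0.4,0,0,0.03]}}

```text
time: 47.52
tool_pos: [0.4909, -0.3486, 0.1782]
ee_rot: [-3.141, 0.002, 0.003]
wrist_force: [0.4, 0.1, -0.6]
width: 0.0457
finger_force: 30.0
```

```bash
python3 - <<'E'
from h import *
S=snapshot("scene")
cv2.imwrite("pics/s10.png",cv2.resize(S["img"][60:180,160:290],(650,600)))
rows([(.492,-.35,.026,0)])
E
```

```text
at [ 0.491  -0.3486  0.1784] [-1.8e+02  1.0e-01  2.0e-01]
(0.492, -0.35, 0.026, 0) -> [0.0012 0.0015 0.1524] [-0.   0.1  0.2]
```

View pics/s10.png

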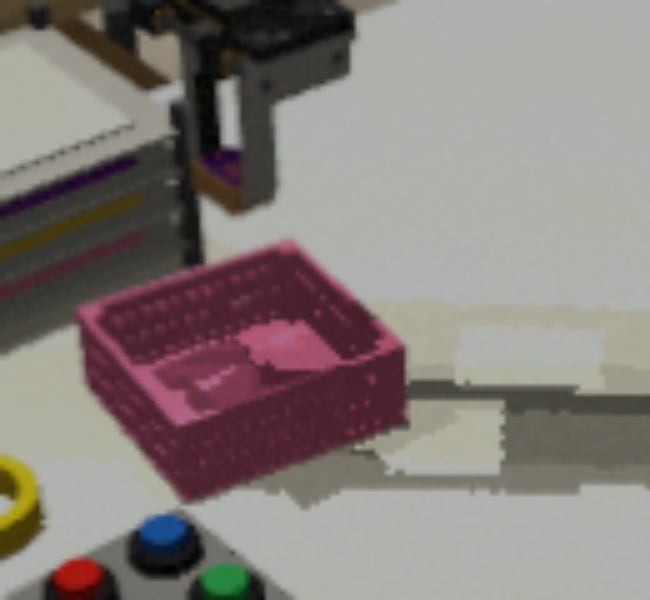

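Emit:
{"method": "servo_tool", "body": {"commands": [0.0012,-0.0135,0.03,0,0,0,0.03,0.0012,-0.0135,0.08,0,0,0,0.03,0.0012,-0.0135,0.13,0,0,0,0.03,0.0012,-0.0135,0.145,0,0,0,0.03,0.0012,-0.0135,0.151,0,0,0,0.03,0.0012,-0.0135,0.152,0,0,0,0.03,0.0012,-0.0135,0.152,0,0,0,0.03]}}

```text
time: 48.45
tool_pos: [0.4926, -0.3377, 0.0291]
ee_rot: [3.139, -0.002, 0.001]
wrist_force: [0.6, -0.1, -0.6]
width: 0.0455
finger_force: 30.0
```

Emit:
{"method": "servo_tool", "body": {"commands": [0,0,0,0,0,0,0.058,0,0,0,0,0,0,0.058,0,0,0,0,0,0,0.058,0,0,-0.05,0,0,0,0.058,0,0,-0.11,0,0,0,0.05,0,0,-0.15,0,0,0,0.05,0,0,-0.15,0,0,0,0.05]}}

```text
time: 49.32
tool_pos: [0.4933, -0.3383, 0.182]
ee_rot: [3.135, -0.006, 0.0]
wrist_force: [-0.2, -0.1, 0.1]
width: 0.0498
finger_force: 0.0
```

```bash
python3 - <<'E'
from h import *
rows([(.5885,.0405,.18,90)])
E
```

```text
at [ 0.4933 -0.3383  0.182 ] [179.6  -0.4   0. ]
(0.5885, 0.0405, 0.18, 90) -> [ 9.530e-02 -3.787e-01  2.000e-04] [  0.6   0.  -90. ]
```

Emit:
{"method": "servo_tool", "body": {"commands": [0.0953,-0.3787,0,0,0,-90,0.05,0.0953,-0.3787,0,0,0,-90,0.05,0.0953,-0.3787,0,0,0,-90,0.05,0.0953,-0.3787,0,0,0,-90,0.05,0.0953,-0.3787,0,0,0,-90,0.05,0.0953,-0.3787,0,0,0,-90,0.05,0.0953,-0.3787,0,0,0,-90,0.05,0.0953,-0.3787,0,0,0,-90,0.05,0.0953,-0.3787,0,0,0,-90,0.05,0.0953,-0.3787,0,0,0,-90,0.05]}}

```text
time: 50.58
tool_pos: [0.5857, 0.0422, 0.1744]
ee_rot: [-3.137, 0.0, 1.571]
wrist_force: [-0.2, -0.6, 0.2]
width: 0.0498
finger_force: 0.0
```

Emit:
{"method": "servo_tool", "body": {"commands": [0,0,0,0,0,0,0.05,0,0,0,0,0,0,0.05]}}

```text
time: 50.82
tool_pos: [0.5864, 0.0419, 0.1762]
ee_rot: [-3.14, 0.0, 1.57]
wrist_force: [1.1, 0.6, -0.9]
width: 0.0502
finger_force: 0.0
```

```bash
python3 - <<'E'
from h import *
rows([(.5885,.041,.075,90)])
E
```

```text
at [0.5864 0.0419 0.1762] [-179.9    0.    90. ]
(0.5885, 0.041, 0.075, 90) -> [-0.0008  0.0023  0.1012] [-0.1  0.  -0. ]
```

Emit:
{"method": "servo_tool", "body": {"commands": [-0.0008,0.0023,0.05,0,0,0,0.05,-0.0008,0.0023,0.09,0,0,0,0.05,-0.0008,0.0023,0.1,0,0,0,0.05,-0.0008,0.0023,0.1,0,0,0,0.05,-0.0008,0.0023,0.1,0,0,0,0,-0.0008,0.0023,0.1,0,0,0,0,-0.0008,0.0023,0.1,0,0,0,0,-0.0008,0.0023,0.1,0,0,0,0]}}

```text
time: 51.82
tool_pos: [0.5887, 0.0412, 0.0772]
ee_rot: [-3.14, 0.0, 1.571]
wrist_force: [0.6, 0.2, 3.8]
width: 0.0136
finger_force: 30.1
```

Emit:
{"method": "servo_tool", "body": {"commands": [0,0.006,0,0,0,0,0,0,0.012,0,0,0,0,0,0,0.018,0,0,0,0,0,0,0.023,0,0,0,0,0,0,0.027,0,0,0,0,0,0,0.03,0,0,0,0,0,0,0.031,0,0,0,0,0,0,0.031,0,0,0,0,0,0,0.031,0,0,0,0,0]}}

```text
time: 52.95
tool_pos: [0.6183, 0.0405, 0.0772]
ee_rot: [-3.136, 0.002, 1.571]
wrist_force: [-9.1, -2.1, 8.1]
width: 0.0139
finger_force: 30.0
```

Emit:
{"method": "servo_tool", "body": {"commands": [0,-0.001,0,0,0,0,0.04,0,-0.001,0,0,0,0,0.04,0,-0.001,0,0,0,0,0.04,0,-0.001,-0.05,0,0,0,0.05,0,-0.001,-0.11,0,0,0,0.05,0,-0.1,-0.13,0,0,0,0.05,0,-0.2,-0.13,0,0,0,0.05,0,-0.2,-0.13,0,0,0,0.05,0,-0.2,-0.13,0,0,0,0.05,0,-0.2,-0.13,0,0,0,0.05]}}

```text
time: 54.2
tool_pos: [0.4205, 0.0412, 0.2074]
ee_rot: [3.14, 0.0, 1.571]
wrist_force: [0.9, -0.2, 0.3]
width: 0.0503
finger_force: 0.0
```

```bash
python3 - <<'E'
from h import *
T=snapshot("top");S=snapshot("scene"); print(robot.get_obs()["tool_pos"])
a=cv2.resize(S["img"][90:330,150:420],(675,600)); cv2.imwrite("pics/s11.png",a)
h=cv2.resize(T["img"][140:200,75:165],(810,540)); cv2.imwrite("pics/t11.png",h[:,:800])
E
```

```text
[0.42139788 0.04107767 0.20695401]
```

View pics/s11.png

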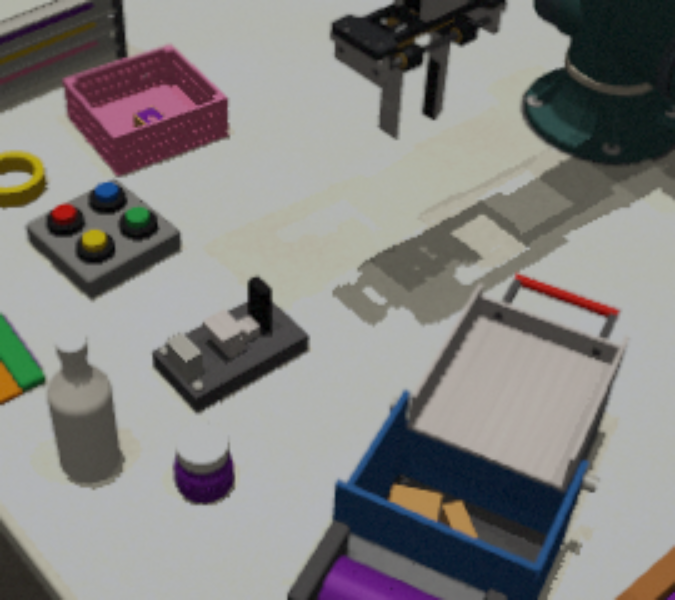

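View pics/t11.png

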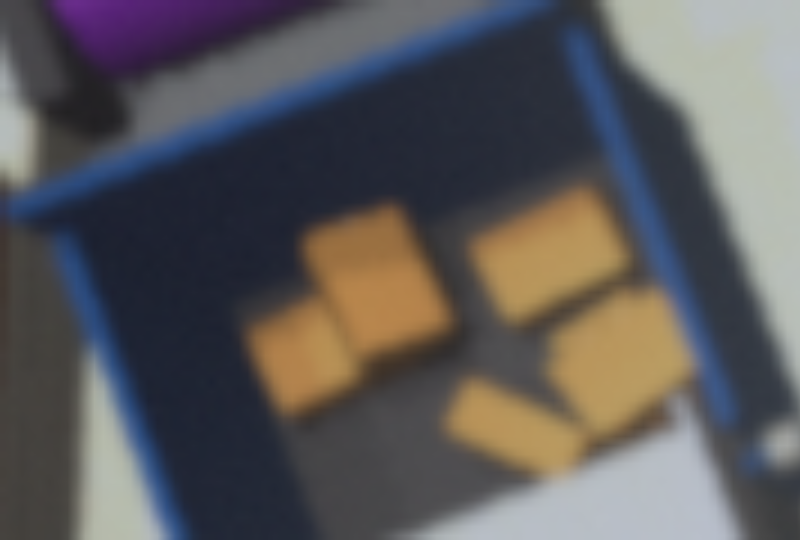

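```bash
python3 -c "
from bench import close_job
print(close_job())"
```

```text
the job is handed in; nothing more can be done
None
```

I handed the job in at about 54 s with all the steps carried out; the system returned no verdict, and the final pictures clearly show five of the six blanks in the hopper (the sixth seems hidden under them), the tray level, the jaw shut, the block print side up in the basket, and the jar and tape where they stood.

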